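Set the depth-stop screw over a setting block

TASK

Lift the setting block out of its dock, set it down in the open mouth of the fixture's guide and let go, then take it again and slide it fully home beneath the stop screw, and let go. Next take the driver from its stand and with it, never with the fingers on the screw, turn the stop screw clockwise until its sprung foot bears lightly on the block, pushed in about 2 mm so that the block just drags, not jammed. Finally stand the driver back in its stand, leaving the block home under the screw, without knocking over or shoving away the tubs and other things on the table.

Things in the scene. Friction and masses are not known exactly. Their poses are not given: they have to be found in the camera images.
- fixture: Grey and bare-metal stop fixture, fixed. Origin: underside of its base plate, straight below the stop screw; +x is the way the block slides home, z up. Plate 245 x 130 mm, 12 thick, x -195 to +50. A column (44 along x, y -63 to -39) carries a beam (44 along x, y -63 to +29, height 86 to 106) across the guide; the +y side is open.
- mouth (a point): Guide mouth, on the plate's top at fixture x -85: the block's body can be set down here (its underside centre at this point), clear of the beam. Dark rails 8 high above the plate, 50 apart inside, run from fixture x -46 to the end stop, a bar 20 high at x +35; from x -46 to -107 flared pieces widen the mouth to 88. Axes as the fixture's.
- home (a point): Where block_body is when the block is fully home (against the end stop), straight under the screw; fixed to the fixture with the fixture's axes, 34 mm above its underside.
- stop_screw (a joint): Turn of the stop screw in rad, 0 to 4.6; grows clockwise seen from above and drives the screw down 4 mm per rad. Stiff: about 0.15 N m, stays where it is left.
- screw_lift: The whole vertical stop screw, head and foot included, through the end of the beam. Its origin tells nothing of use beyond the screw's axis; use screw_slot and foot_under.
- screw_slot (a point): Centre of the mouth of the slot in the top of the screw's head (dark square-cornered head about 46 x 40 mm, 16 thick, on the beam's axis), turning and sinking with the screw: x lies along the slot, z up. The slot is 35 x 13 mm and 12 deep. At joint 0 it is 140 mm above the fixture's underside.
- foot: Round dark rubber foot, 28 across and 6 thick, at the screw's lower end, on a spring: pushes back 3 N per mm, travel 6 mm, then solid. Its origin is not at the foot; use foot_under.
- foot_under (a point): Centre of the foot's underside. With the block home, the gap is its height minus the block's top; at the start the gap is 3 to 9 mm.
- dock: White plastic dock, fixed: base 170 x 80 mm, 8 thick, on which the block lies; two upright cheeks (58 high above the table, inner faces 34 apart, x -110 to -50) stand either side of the block's tail, so that only the block's body can be gripped there. Origin under the block's body; x as the block's.
- setting_block: Plain aluminium setting block, 0.45 kg, 140 long: body 70 x 44 x 44 mm high and, from the body's -x face, a tail 70 long, 20 wide, 30 high, flush underneath. Origin: centre of the body's underside; x from tail to body (this end enters the guide first). Centre of mass about 17 mm towards the tail from the body's centre.
- block_body (a point): Centre of the block's body, 22 mm above its underside, with the block's axes.
- block_tail (a point): Point in the tail, 15 mm above the underside, 75 mm from block_body along -x: where to hold it for sliding.
- stand: White plastic driver stand, fixed, 80 x 80 mm, 40 high, origin at its underside. A 34 mm square hole, 16 deep, in the middle of its top.
- stand_hole (a point): Centre of the hole's mouth, in the top face of the stand.
- driver: Slotted driver, 0.25 kg, 115 long, upright. From below: flat tongue 28 x 6, 11 long, 4 thick at its end; steel shoulder disc 48 across, 8 thick; shaft 16 across; round black handle 32 across, 55 long; on top a fin 26 x 5, 9 high, parallel to the tongue. Origin at the tongue's lower end; x along the tongue's width. The shoulder rests on the stand or the screw's head and it stands there by itself.
- driver_grip (a point): Middle of the driver's handle, 67 mm above the underside of its shoulder; x along the tongue's width and the fin.
- driver_shoulder (a point): Centre of the underside of the driver's shoulder disc.
- tub_a: Bystander, loose: filled screw-top tub, 76 across, 57 high; origin at its underside.
- tub_b: Bystander, loose: like tub_a; origin at its underside.
- tub_c: Bystander, loose: like tub_a; origin at its underside.
- label_roll: Bystander, loose: upright roll of labels, 90 across, 50 high; origin at its underside.
- spray: Bystander, loose: white spray-cleaner bottle, 56 across, 150 high; origin at its underside.
- lid_pile: Bystander, loose: pile of four tub lids, 76 across, 42 high; origin at its underside.
There are look-alikes about, which are no part of the job. Leave any red look-alike of the setting_block alone.

How it is judged:
By the outcome, as a careful person would: the job done as asked, in the order asked, and still so for the second after the job is handed in, with the robot touching nothing.
It also fails if it takes over 72 s, if anything falls off the work surface, if the arm or the gripper's body presses on something with over 40 N, if the wrist force passes 120 N, or if a joint passes its speed limit or range.

ROBOT

A 6-joint arm with a two-finger parallel gripper is mounted at the origin on the work surface. World frame = base frame: x ahead of the robot, y to its left, z up, the work surface at z = 0. Lengths are in m, angles in rad, forces in N, time in s.
With the tool pointing down it reaches from about 0.425 to 0.95 m from the base axis. Payload 3.5 kg.
Tool frame: the origin (TCP) lies midway between the tips of the shut fingers; the grasp point (between the pads) lies 19 mm behind it (arm.pinch_z is the distance from the TCP to the grasp point, in m); z points along the fingers, y is the line along which they close (so a half turn about z gives the same grasp; the last joint's range is limited). The gripper opens to 85 mm and grips with 20 to 120 N. Pads are 22 mm wide; open, the fingers measure 114 mm over their backs; the gripper's body (76 mm by 85 mm) begins 54 mm behind the grasp point. The pads swing forward as they close: fully open they stand 13 mm farther back than shut.
Start: joints at [-1.419, 0.286, 1.577, -0, 1.279, -0.15], TCP at [0.201, -0.644, 0.231] pointing down, gripper open.
Joint ranges: [-2.77, 2.77], [-0.9, 2.22], [0.21, 2.48], [-1.53, 4.67], [0.24, 2.81], [-2.84, 2.84]. Speed limits (rad/s): [2.79, 2.79, 3.14, 3.14, 3.14, 3.14].

INTERFACE

Orientations are given as a rotation vector (axis times angle).
In Python, from station import arm gives the robot as it stands.
- The arm moves only by the tool step_arm, never from a script. Its argument "commands" is a list of rows, each a list of 6 numbers: the shift along the tool's x, y, z each as a share of 0.3 m, from -1 to 1, then the turn, a rotation vector about the tool's x, y, z each as a share of 90 degrees, from -1 to 1. A call has 1 to 20 rows; each row is the pose to reach, as a shift and turn from the pose commanded when the call began, along the tool's axes at that moment; what a row does not reach only later rows make up. A row lasts 1/8 s, in which the tool goes at most 62.5 mm and 10.7 degrees, less where a joint would pass 70% of its speed; a pose out of reach is approached as far as the arm can. A call with a number of a shift or a turn outside -1 to 1 is refused whole. A call with a gripper value outside its range is refused whole. "hand" is the opening, from 0 (shut) to 1 (fully open), set as the call begins (left out, the last holds). The fingers move at their own pace and stop on an object; "grip_force" is the grip in N (left out, the last holds). Time passes only in rows, so rows that repeat a pose let the fingers close. It gives the time, the measured TCP pose, the force, the opening and the grip force at its end, in the units of the state.
- arm.state(): the state, without advancing time (a new reading comes with each control period).
- arm.read_camera(name): name is "scene" or "top" or "wrist"; returns a dict with "pixels" (480x640x3 uint8, red, green, blue), "fovy" (degrees; the focal length in pixels is half the picture's height over the tangent of half this angle, whatever the lens; pixels are square), "cx", "cy" (the principal point, pixels), "D" ([k1, k2, p1, p2, k3] as OpenCV has them; the pictures are not rectified), "world_from_camera" (4x4, takes a point from camera to world coordinates). Camera axes: x right, y down, z forward; pixel columns grow to the right and rows downward; lengths in m; the calibration is good to about 2 mm. A picture is of the moment at which its call begins. There is no depth.
- arm.hand_in(): hands the job in; it is judged then, once.
The state is a dict: "clock": time; "qpos": joint angles; "qd": joint speeds; "tau": joint torques, N m; "tcp_pos": TCP position; "eef_rot": TCP orientation; "ft_force": force on the tool from outside, world axes, zero at the start; "torque": the same for the moment, N m; "finger_gap": opening from 0.0 (shut) to 1.0 (fully open); "grasp_force": force on a finger pad.
Only numpy, scipy, OpenCV 4.12 (cv2) and the standard library are available. Lean on these libraries where they do the work, as an engineer would, in place of code of your own. Each camera call takes 0.05 s, during which the arm holds its last target. There are 200 camera calls.

## Working session

There is one attempt and no reset: what is moved stays moved. The work goes in short steps, Python scripts to look and compute and a tool call to move; the robot and the scene stay as the last step left them, time stands still between calls to the robot, and variables do not carry over. Pictures are saved under pics/ and viewed, at most 10 in all, crops included, and the job is handed in when it is done.

Besides the shell and the picture viewer there is one more tool, called after "Call:" as name(argument=value, ...) on one line, values as JSON. step_arm: Moves the arm, as the interface text tells. Shift numbers are shares of 0.3 m and turn numbers shares of 90 degrees, none past 1 either way. Its arguments: {"type":"object","properties":{"commands":{"type":"array"},"hand":{"type":"number"},"grip_force":{"type":"number"}},"required":["commands"]}

```bash
mkdir -p pics; ls; python3 - <<'E'
from station import arm
import cv2,numpy as np,pickle
d={}
for n in ("scene","top"):
    r=arm.read_camera(n); d[n]=r
    cv2.imwrite(f"pics/{n}0.png",r["pixels"][:,:,::-1])
    print(n,r["fovy"],r["cx"],r["cy"],r["D"],np.round(r["world_from_camera"],3).tolist())
pickle.dump(d,open("d0.pkl","wb"))
s=arm.state(); print(s["tcp_pos"],s["eef_rot"],s["finger_gap"],arm.pinch_z,s["clock"])
E
```

```text
pics
scene 55.53629996541472 324.47986583565347 240.09183594443937 [-0.0485928  0.         0.         0.         0.       ] [[-0.321, 0.689, -0.65, 1.198], [0.947, 0.22, -0.235, 0.236], [-0.019, -0.691, -0.723, 0.834], [0.0, 0.0, 0.0, 1.0]]
top 44.64546745613274 320.20605743548947 237.6066554215909 [-0.02512864  0.          0.          0.          0.        ] [[-0.047, -0.977, 0.208, 0.317], [-0.999, 0.047, -0.005, -0.003], [-0.005, -0.208, -0.978, 1.263], [0.0, 0.0, 0.0, 1.0]]
[ 0.20056066 -0.64386995  0.23004141] [-3.10372306e+00 -4.71923652e-01 -1.47495214e-05] 1.0014145214689998 0.0187 0.1
```

View pics/top0.png

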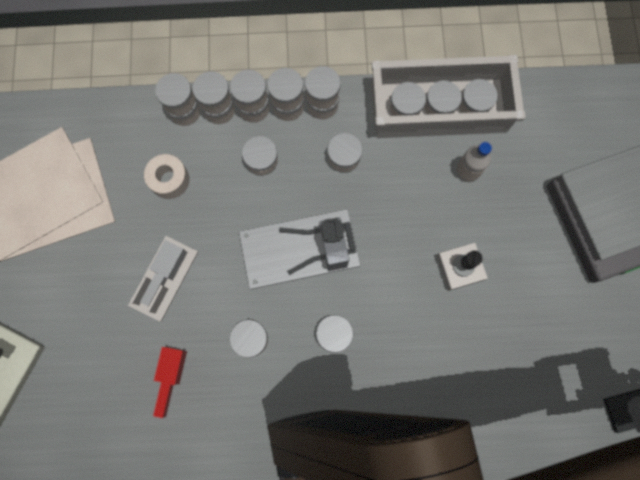

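View pics/scene0.png

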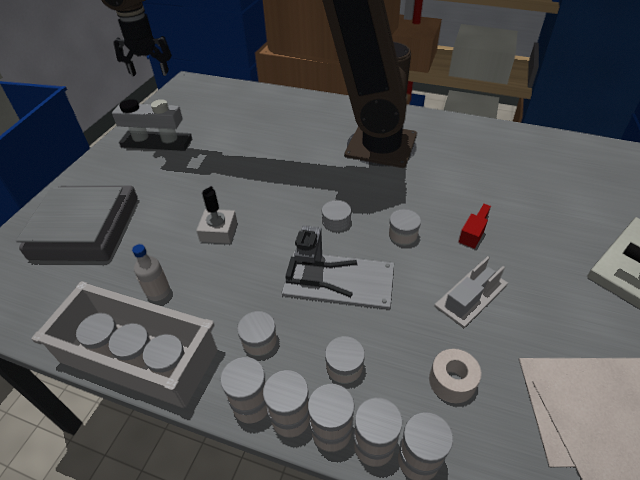

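The scene shows the fixture at top (300,250) with its mouth to the left, the dock with the aluminium block at (163,278), the red look-alike at (168,380), and the stand with driver at (463,265). The block to use is the grey one lying in the white dock. The red one is not part of the job. I'll confirm this in one enlarged crop.

```bash
cat > h.py <<'E'
import numpy as np,cv2
def K(r):
    f=240/np.tan(np.radians(r["fovy"])/2); return np.array([[f,0,r["cx"]],[0,f,r["cy"]],[0,0,1.]])
def ray(r,px):
    u=cv2.undistortPoints(np.array(px,float).reshape(-1,1,2),K(r),np.array(r["D"],float)).reshape(-1,2)
    M=np.array(r["world_from_camera"]); d=np.c_[u,np.ones(len(u))]@M[:3,:3].T
    return M[:3,3],d
def plane(r,px,z):
    o,d=ray(r,px); return o+d*((z-o[2])/d[:,2])[:,None]
def proj(r,P):
    M=np.linalg.inv(np.array(r["world_from_camera"])); 
    return cv2.projectPoints(np.array(P,float).reshape(-1,1,3),cv2.Rodrigues(M[:3,:3])[0],M[:3,3],K(r),np.array(r["D"],float))[0].reshape(-1,2)
E
python3 - <<'E'
import pickle,cv2,numpy as np
from h import *
d=pickle.load(open("d0.pkl","rb"));a=d["top"]["pixels"][:,:,::-1];s=d["scene"]["pixels"][:,:,::-1]
c=lambda im,x,y,w,h:cv2.resize(im[y:y+h,x:x+w],None,fx=4,fy=4,interpolation=cv2.INTER_CUBIC)
A=np.hstack([c(a,120,228,80,75+25)[:400],c(a,430,235,65,100)[:400]])
B=c(a,235,200,130,50+50)
out=np.zeros((600,800,3),np.uint8)
x=cv2.resize(a[228:328,120:205],(340,400)); out[:400,:340]=x
x=cv2.resize(a[200:300,235:365],(455,350)); out[:350,342:797]=x
x=cv2.resize(s[250:330,430:515],(255,240)); out[355:595,342:597]=x
x=cv2.resize(a[238:294,434:494],(200,187)); out[355:542,599:799]=x
cv2.imwrite("pics/crop0.png",out)
E
```

```text
(no output)
```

View pics/crop0.png

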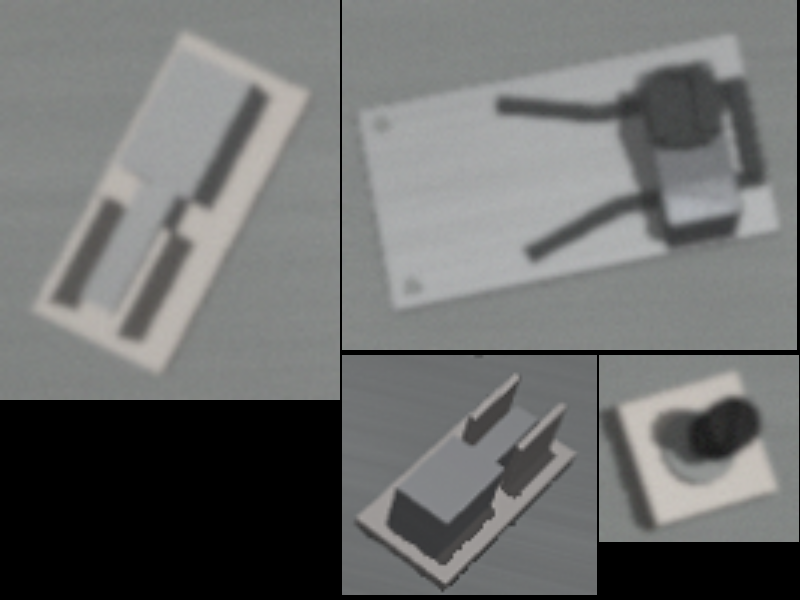

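The crop confirms it: the aluminium body is at the upper end of the dock, its tail sits between the cheeks, and the driver stands in the stand. Next I'll turn the corners into poses.

```bash
python3 - <<'E'
import pickle
from h import *
d=pickle.load(open("d0.pkl","rb"));r=d["top"]
def fit(name,px,z,loc):
    P=plane(r,px,z)[:,:2]; L=np.array(loc,float)
    H=(L-L.mean(0)).T@(P-P.mean(0)); U,S,V=np.linalg.svd(H); R=V.T@np.diag([1,np.linalg.det(V.T@U.T)])@U.T
    t=P.mean(0)-R@L.mean(0); res=P-(L@R.T+t)
    print(name,"origin",t.round(4),"yaw",np.degrees(np.arctan2(R[1,0],R[0,0])).round(2),"res mm",(res*1000).round(1).tolist())
    return t,R
c=lambda p,s,o,q:[((x-q[0])/s+o[0]-.5+.5/s,(y-q[1])/s+o[1]-.5+.5/s) for x,y in p]
# dock corners top-left, top-right, bottom-right, bottom-left ; base x? length170 
fit("dock",c([(185,32),(308,93),(160,375),(35,310)],4,(120,228),(0,0)),.008,[(.085,.04),(.085,-.04),(-.085,-.04),(-.085,.04)])
f=fit("fixture",c([(358,112),(735,36),(778,228),(396,308)],3.5,(235,200),(342,0)),.012,[(-.195,.065),(.05,.065),(.05,-.065),(-.195,-.065)])
fit("stand",c([(618,405),(738,374),(777,490),(656,525)],3.3333,(434,238),(599,355)),.04,[(-.04,.04),(.04,.04),(.04,-.04),(-.04,-.04)])
# block body top corners in crop: (180,48),(255,82),(200,205),(120,172)
fit("block",c([(180,46),(256,82),(198,206),(120,172)],4,(120,228),(0,0)),.052,[(.035,.022),(.035,-.022),(-.035,-.022),(-.035,.022)])
head=plane(r,c([(684,105)],3.5,(235,200),(342,0)),.14);print("head",head.round(4))
for n,p,z in[("tub1",(344,151),.057),("tub2",(260,153),.057),("t3",(248,338),.05),("t4",(334,333),.05),("spray",(478,160),.07),("roll",(165,174),.05)]:
    print(n,plane(r,[p],z).round(3))
print("fin",plane(r,c([(733,425)],3.3333,(434,238),(599,355)),.144).round(4))
E
```

```text
dock origin [0.5104 0.3363] yaw -28.27 res mm [[-0.3, -1.0], [0.2, 1.6], [0.1, 1.0], [0.0, -1.6]]
fixture origin [ 0.5725 -0.0334] yaw -80.84 res mm [[-1.5, -1.6], [-2.7, 1.3], [1.9, 2.3], [2.3, -2.1]]
stand origin [ 0.5014 -0.3087] yaw -77.46 res mm [[-0.2, 0.2], [-1.1, -0.4], [1.2, -0.2], [0.1, 0.4]]
block origin [0.5429 0.3163] yaw -25.61 res mm [[2.4, 0.2], [-0.0, -0.6], [-1.6, -0.6], [-0.7, 1.0]]
head [[ 0.5701 -0.0332  0.14  ]]
tub1 [[ 0.763 -0.07   0.057]]
tub2 [[0.767 0.113 0.057]]
t3 [[0.371 0.149 0.05 ]]
t4 [[ 0.373 -0.028  0.05 ]]
spray [[ 0.724 -0.356  0.07 ]]
roll [[0.732 0.322 0.05 ]]
fin [[ 0.4983 -0.3048  0.144 ]]
```

```bash
cat >> h.py <<'E'
from scipy.spatial.transform import Rotation as Ro
def cmd(arm,pos,th):
    """shares for step_arm to bring the TCP to pos, tool down, tool x at world yaw th (deg)"""
    s=arm.state(); R0=Ro.from_rotvec(s["eef_rot"]); c,q=np.cos(np.radians(th)),np.sin(np.radians(th))
    R1=Ro.from_matrix([[c,q,0],[q,-c,0],[0,0,-1]])
    sh=R0.inv().apply(np.array(pos)-s["tcp_pos"])/.3; tu=(R0.inv()*R1).as_rotvec()/(np.pi/2)
    print("cmd",sh.round(3).tolist(),tu.round(3).tolist(),"rows",np.ceil(max(np.linalg.norm(sh)*.3/.0625,np.linalg.norm(tu)*90/10.7)))
def info(arm):
    s=arm.state(); R=Ro.from_rotvec(s["eef_rot"]).as_matrix()
    print("t",s["clock"],"tcp",s["tcp_pos"].round(4),"th",np.degrees(np.arctan2(R[1,0],R[0,0])).round(2),"tilt",R[:,2].round(4),"F",np.array(s["ft_force"]).round(1),"T",np.array(s["torque"]).round(2),"gap",round(float(s["finger_gap"]),3),"q6",np.round(s["qpos"][5],2),"gf",s["grasp_force"])
E
python3 - <<'E'
from station import arm
from h import *
info(arm); r=arm.read_camera("wrist"); s=arm.state()
M=np.array(r["world_from_camera"]); R=Ro.from_rotvec(s["eef_rot"]).as_matrix()
print("cam in tool",(R.T@(M[:3,3]-s["tcp_pos"])).round(4),(R.T@M[:3,:3]).round(3).tolist(),r["fovy"])
cmd(arm,(.42,-.37,.25),72)
E
```

```text
t 0.1 tcp [ 0.2006 -0.6439  0.23  ] th 17.29 tilt [-3.0e-04  2.2e-03 -1.0e+00] F [0.  0.5 0. ] T [ 0.02 -0.01  0.03] gap 1.001 q6 -0.15 gf 0.0
cam in tool [ 0.0656 -0.0006 -0.1421] [[0.001, -0.965, -0.261], [1.0, 0.001, -0.0], [0.001, -0.261, 0.965]] 64.20964277184757
cmd [0.97, -0.655, -0.064] [-0.001, -0.001, -0.608] rows 6.0
```

Call:
step_arm(commands=[[0.97,-0.655,-0.06,0,0,-0.6],[0.97,-0.655,-0.06,0,0,-0.6],[0.97,-0.655,-0.06,0,0,-0.6],[0.97,-0.655,-0.06,0,0,-0.6],[0.97,-0.655,-0.06,0,0,-0.6],[0.97,-0.655,-0.06,0,0,-0.6],[0.97,-0.655,-0.06,0,0,-0.6]])

```text
clock: 1.02
tcp_pos: [0.4215, -0.3681, 0.2493]
eef_rot: [-2.549, -1.836, -0.0]
ft_force: [0.5, 0.5, -0.2]
finger_gap: 1.001
grasp_force: 0.0
```

```bash
python3 - <<'E'
from station import arm
from h import *
info(arm); cmd(arm,(.52,-.1,.25),112)
E
```

```text
t 1.025 tcp [ 0.4215 -0.3681  0.2493] th 71.53 tilt [ 2.e-04  2.e-04 -1.e+00] F [ 0.5  0.5 -0.2] T [-0.03 -0.01  0.02] gap 1.001 q6 -0.58 gf 0.0
cmd [0.952, 0.028, -0.002] [0.0, -0.0, -0.45] rows 5.0
```

Call:
step_arm(commands=[[0.95,0.03,0,0,0,-0.45],[0.95,0.03,0,0,0,-0.45],[0.95,0.03,0,0,0,-0.45],[0.95,0.03,0,0,0,-0.45],[0.95,0.03,0,0,0,-0.45],[0.95,0.03,0,0,0,-0.45]])

```text
clock: 1.78
tcp_pos: [0.5202, -0.1023, 0.249]
eef_rot: [-1.758, -2.603, 0.001]
ft_force: [-0.3, -1.4, 0.5]
finger_gap: 1.0
grasp_force: 0.0
```

```bash
python3 - <<'E'
from station import arm
from h import *
import pickle
r=arm.read_camera("wrist"); pickle.dump(r,open("w1.pkl","wb")); cv2.imwrite("pics/w1.png",r["pixels"][:,:,::-1])
info(arm); cmd(arm,(.53,.2,.26),151)
E
```

```text
t 1.825 tcp [ 0.52   -0.1035  0.249 ] th 111.85 tilt [-8.e-04 -5.e-04 -1.e+00] F [ 0.1 -0.1 -0.2] T [-0.02  0.04  0.04] gap 1.001 q6 -0.77 gf 0.0
cmd [0.926, 0.408, -0.037] [-0.001, -0.0, -0.435] rows 5.0
```

View pics/w1.png

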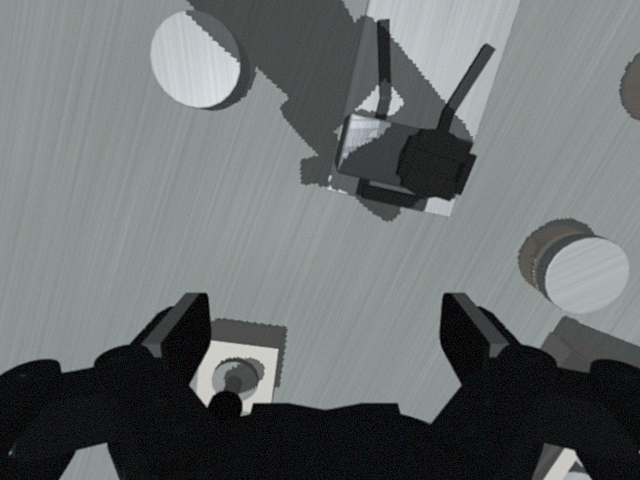

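The fixture is at (400,150) with a black head and the mouth pieces above it, the stand is at (240,375), and the two tubs at (195,60) and (585,270) are clear. I'll go on over the dock.

Call:
step_arm(commands=[[0.926,0.408,-0.037,0,0,-0.435],[0.926,0.408,-0.037,0,0,-0.435],[0.926,0.408,-0.037,0,0,-0.435],[0.926,0.408,-0.037,0,0,-0.435],[0.926,0.408,-0.037,0,0,-0.435],[0.926,0.408,-0.037,0,0,-0.435]])

```text
clock: 2.58
tcp_pos: [0.5309, 0.2012, 0.2603]
eef_rot: [0.784, 3.042, -0.0]
ft_force: [0.3, -0.3, 0.3]
finger_gap: 1.0
grasp_force: 0.0
```

```bash
python3 - <<'E'
from station import arm
from h import *
info(arm); cmd(arm,(.565,.305,.20),152)
E
```

```text
t 2.575 tcp [0.5309 0.2012 0.2603] th 151.08 tilt [ 0.e+00 -2.e-04 -1.e+00] F [ 0.3 -0.3  0.3] T [-0.    0.01 -0.05] gap 1.0 q6 -0.88 gf 0.0
cmd [0.068, 0.358, 0.201] [-0.0, 0.0, -0.01] rows 2.0
```

Call:
step_arm(commands=[[0.068,0.358,0.2,0,0,-0.01],[0.068,0.358,0.2,0,0,-0.01],[0.068,0.358,0.2,0,0,-0.01]])

```text
clock: 2.95
tcp_pos: [0.5643, 0.3029, 0.1948]
eef_rot: [-0.762, -3.04, 0.008]
ft_force: [-0.2, -1.4, 0.1]
finger_gap: 0.999
grasp_force: 0.0
```

```bash
python3 - <<'E'
from station import arm
from h import *
import pickle
r=arm.read_camera("wrist"); pickle.dump(r,open("w2.pkl","wb")); cv2.imwrite("pics/w2.png",r["pixels"][:,:,::-1])
info(arm)
for n,p in [("block",(.543,.316,.052))]: print(proj(r,[p]))
E
```

```text
t 3.0 tcp [0.565  0.302  0.1973] th 151.79 tilt [-0.0049 -0.0028 -1.    ] F [ 0.1 -0.8  0.4] T [-0.02 -0.04  0.05] gap 0.997 q6 -0.74 gf 0.0
[[327.92237224 189.46685216]]
```

View pics/w2.png

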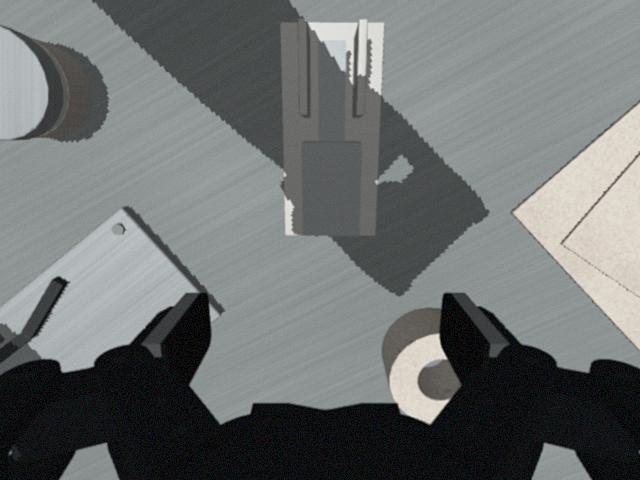

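The picture shows the body top with corners near (303,141), (361,141), (361,235) and (301,235), and the tail between the cheeks above it.

```bash
python3 - <<'E'
from station import arm
from h import *
import pickle
r=pickle.load(open("w2.pkl","rb"))
P=plane(r,[(303,141),(361,141),(361,235),(301,235)],.052);print(P.round(4).tolist())
for i in range(4): print(np.linalg.norm(P[i]-P[(i+1)%4]).round(4))
c=P.mean(0); a=np.degrees(np.arctan2(*((P[0]+P[1]-P[2]-P[3])[1::-1]))); print(c,a)
# grip 12 mm tailward of body centre
g=c[:2]+.012*np.array([np.cos(np.radians(a)),np.sin(np.radians(a))]);print(g)
cmd(arm,(g[0],g[1],.11),a); cmd(arm,(g[0],g[1],.018),a)
E
```

```text
[[0.5034, 0.3166, 0.052], [0.5232, 0.3536, 0.052], [0.5862, 0.322, 0.052], [0.5644, 0.2811, 0.052]]
0.042
0.0705
0.0464
0.0706
[0.54430416 0.31831072 0.052     ] 151.54197970482932
[0.53375417 0.3240289 ]
cmd [0.125, 0.017, 0.291] [-0.003, -0.002, 0.003] rows 2.0
cmd [0.125, 0.018, 0.598] [-0.003, -0.002, 0.003] rows 3.0
```

Call:
step_arm(commands=[[0.125,0.015,0.3,0,0,0],[0.125,0.015,0.3,0,0,0],[0.125,0.015,0.3,0,0,0],[0.125,0.015,0.3,0,0,0]])

```text
clock: 3.5
tcp_pos: [0.5364, 0.3245, 0.1135]
eef_rot: [0.766, 3.042, 0.004]
ft_force: [0.2, 0.1, 0.2]
finger_gap: 1.001
grasp_force: 0.0
```

```bash
python3 - <<'E'
from station import arm
from h import *
info(arm); cmd(arm,(.5338,.324,.018),151.5)
E
```

```text
t 3.5 tcp [0.5364 0.3245 0.1135] th 151.73 tilt [ 0.0047  0.0013 -1.    ] F [0.2 0.1 0.2] T [-0.02 -0.02  0.01] gap 1.001 q6 -0.69 gf 0.0
cmd [0.008, -0.007, 0.318] [0.002, 0.002, 0.003] rows 2.0
```

Call:
step_arm(commands=[[0.01,-0.005,0.16,0,0,0],[0.01,-0.005,0.31,0,0,0],[0.01,-0.005,0.31,0,0,0],[0.01,-0.005,0.31,0,0,0]])

```text
clock: 4.0
tcp_pos: [0.5334, 0.326, 0.0208]
eef_rot: [0.764, 3.043, 0.005]
ft_force: [0.6, 0.4, 0.7]
finger_gap: 0.996
grasp_force: 0.0
```

Call:
step_arm(commands=[[0,0,0,0,0,0],[0,0,0,0,0,0],[0,0,0,0,0,0],[0,0,0,0,0,0],[0,0,0,0,0,0],[0,0,0,0,0,0]], hand=0, grip_force=60)

```text
clock: 4.75
tcp_pos: [0.5317, 0.3259, 0.0194]
eef_rot: [0.763, 3.045, 0.001]
ft_force: [-0.7, -1.5, 6.5]
finger_gap: 0.505
grasp_force: 64.6
```

```bash
python3 - <<'E'
from station import arm
from h import *
info(arm)
E
```

```text
t 4.75 tcp [0.5317 0.3259 0.0194] th 151.87 tilt [ 2.1e-03  3.0e-04 -1.0e+00] F [-0.7 -1.5  6.5] T [-0.3   0.26 -0.04] gap 0.505 q6 -0.69 gf 64.64678764343262
```

Call:
step_arm(commands=[[0,0,-0.1,0,0,0],[0,0,-0.3,0,0,0],[0,0,-0.3,0,0,0],[0,0,-0.3,0,0,0]])

```text
clock: 5.25
tcp_pos: [0.5292, 0.3251, 0.1056]
eef_rot: [-0.763, -3.045, 0.003]
ft_force: [-1.0, -0.6, -6.4]
finger_gap: 0.505
grasp_force: 63.6
```

```bash
python3 - <<'E'
from station import arm
from h import *
import pickle
r=pickle.load(open("w1.pkl","rb"))
P=plane(r,[(330,188),(450,215),(519,8)],.012); print(P.round(4).tolist(), np.linalg.norm(P[0]-P[1]))
e=P[0]-P[1]; print("yaw from end",np.degrees(np.arctan2(e[1],e[0]))+90-180, "yaw from side",np.degrees(np.arctan2(*(P[1]-P[2])[1::-1])))
y=np.radians(-80.5);x=np.array([np.cos(y),np.sin(y)]); print("origin",(P[0]+P[1])[:2]/2-.05*x)
info(arm)
r=pickle.load(open("w2.pkl","rb")); P=plane(r,[(126,207),(223,312)],.012);print(P)
y=np.radians(-80.84);x=np.array([np.cos(y),np.sin(y)]);n=np.array([-x[1],x[0]])
e=P[1]-P[0]; print("edge ang",np.degrees(np.arctan2(e[1],e[0])),"len",np.linalg.norm(e))
E
python3 - <<'E'
import cv2
a=cv2.imread('pics/w1.png')[0:240,300:540]; b=cv2.imread('pics/w2.png')[180:340,0:240]
import numpy as np
o=np.zeros((600,800,3),np.uint8); o[:480,:480]=cv2.resize(a,(480,480),interpolation=2)
o[:213,480:800]=cv2.resize(b,(320,213),interpolation=2)
h=cv2.convertScaleAbs(a[110:210,90:190],alpha=3.0,beta=0); o[220:540,480:800]=cv2.resize(h,(320,320),interpolation=2)
cv2.imwrite('pics/w1c.png',o)
E
```

```text
[[0.5204, -0.0899, 0.012], [0.6433, -0.0699, 0.012], [0.6141, 0.1175, 0.012]] 0.12451039411980046
yaw from end -260.7824678841354 yaw from side -81.14733688634979
origin [ 0.57359654 -0.03059319]
t 5.25 tcp [0.5292 0.3251 0.1056] th 151.84 tilt [-0.0031 -0.0012 -1.    ] F [-1.  -0.6 -6.4] T [-0.05 -0.02  0.03] gap 0.505 q6 -0.69 gf 63.59139919281006
[[0.48000738 0.15270086 0.012     ]
 [0.60334379 0.17351245 0.012     ]]
edge ang 9.577776241141219 len 0.1250799427687736
```

View pics/w1c.png

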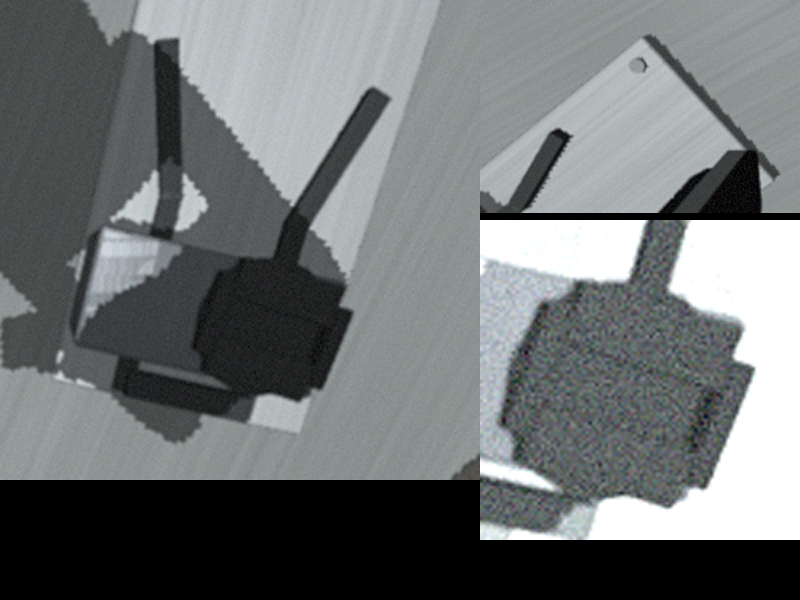

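The crop gives clean plate corners. The two plate ends are 246 mm apart (true value 245 mm), so the fixture origin is about (0.573, −0.031) with yaw −80.85°. The slot runs nearly along the beam, and I'll check that later.

```bash
python3 - <<'E'
from station import arm
from h import *
info(arm); cmd(arm,(.557,.068,.10),99.15)
E
```

```text
t 5.25 tcp [0.5292 0.3251 0.1056] th 151.84 tilt [-0.0031 -0.0012 -1.    ] F [-1.  -0.6 -6.4] T [-0.05 -0.02  0.03] gap 0.505 q6 -0.69 gf 63.59139919281006
cmd [-0.486, -0.712, 0.019] [-0.002, -0.001, 0.585] rows 5.0
```

Call:
step_arm(commands=[[-0.14,-0.2,0,0,0,0.15],[-0.3,-0.4,0,0,0,0.3],[-0.4,-0.6,0,0,0,0.45],[-0.486,-0.712,0.01,0,0,0.585],[-0.486,-0.712,0.01,0,0,0.585],[-0.486,-0.712,0.01,0,0,0.585],[-0.486,-0.712,0.01,0,0,0.585],[-0.486,-0.712,0.01,0,0,0.585]])

```text
clock: 6.25
tcp_pos: [0.5577, 0.0696, 0.1036]
eef_rot: [-2.032, -2.394, 0.001]
ft_force: [0.0, -0.1, -3.5]
finger_gap: 0.507
grasp_force: 63.8
```

```bash
python3 - <<'E'
from station import arm
from h import *
info(arm); cmd(arm,(.557,.068,.030),99.15);cmd(arm,(.557,.068,.0245),99.15)
E
```

```text
t 6.25 tcp [0.5577 0.0696 0.1036] th 99.36 tilt [-1.4e-03  2.0e-04 -1.0e+00] F [ 0.  -0.1 -3.5] T [ 0.05 -0.01 -0.05] gap 0.507 q6 -0.22 gf 63.844542503356934
cmd [-0.005, -0.003, 0.245] [-0.001, -0.0, 0.002] rows 2.0
cmd [-0.005, -0.003, 0.264] [-0.001, -0.0, 0.002] rows 2.0
```

Call:
step_arm(commands=[[-0.005,-0.003,0.12,0,0,0],[-0.005,-0.003,0.23,0,0,0],[-0.005,-0.003,0.25,0,0,0],[-0.005,-0.003,0.258,0,0,0],[-0.005,-0.003,0.264,0,0,0],[-0.005,-0.003,0.264,0,0,0],[-0.005,-0.003,0.264,0,0,0]])

```text
clock: 7.12
tcp_pos: [0.5583, 0.0668, 0.0261]
eef_rot: [2.035, 2.391, 0.001]
ft_force: [-0.2, -0.1, -4.4]
finger_gap: 0.505
grasp_force: 63.6
```

```bash
python3 - <<'E'
from station import arm
from h import *
info(arm)
E
```

```text
t 7.125 tcp [0.5583 0.0668 0.0261] th 99.2 tilt [ 1.5e-03 -1.0e-04 -1.0e+00] F [-0.2 -0.1 -4.4] T [-0.06 -0.03 -0.02] gap 0.505 q6 -0.22 gf 63.63372087478638
```

Call:
step_arm(commands=[[0,0,0.004,0,0,0],[0,0,0.008,0,0,0],[0,0,0.01,0,0,0],[0,0,0.01,0,0,0]])

```text
clock: 7.62
tcp_pos: [0.5579, 0.0669, 0.0233]
eef_rot: [-2.036, -2.392, 0.001]
ft_force: [-4.7, -0.6, 6.1]
finger_gap: 0.507
grasp_force: 65.2
```

Call:
step_arm(commands=[[0,0,0,0,0,0],[0,0,0,0,0,0],[0,0,0,0,0,0],[0,0,0,0,0,0]], hand=0.8)

```text
clock: 8.12
tcp_pos: [0.5578, 0.0669, 0.0222]
eef_rot: [2.036, 2.392, 0.0]
ft_force: [1.2, 0.2, 0.0]
finger_gap: 0.801
grasp_force: 0.0
```

Call:
step_arm(commands=[[0,0,-0.1,0,0,0],[0,0,-0.2,0,0,0],[0,0,-0.4,0,0,0],[0,0,-0.4,0,0,0],[0,0,-0.4,0,0,0]])

```text
clock: 8.75
tcp_pos: [0.5576, 0.0669, 0.1422]
eef_rot: [2.036, 2.392, 0.0]
ft_force: [0.3, -0.0, -0.0]
finger_gap: 0.801
grasp_force: 0.0
```

```bash
python3 - <<'E'
from station import arm
from h import *
import pickle
r=arm.read_camera("wrist"); pickle.dump(r,open("w3.pkl","wb")); cv2.imwrite("pics/w3.png",r["pixels"][:,:,::-1])
info(arm)
E
```

```text
t 8.8 tcp [0.5568 0.0669 0.141 ] th 99.19 tilt [-2.2e-03  2.0e-04 -1.0e+00] F [-0.7  0.3 -1. ] T [-0.01  0.01 -0.01] gap 0.804 q6 -0.22 gf 0.0
```

View pics/w3.png

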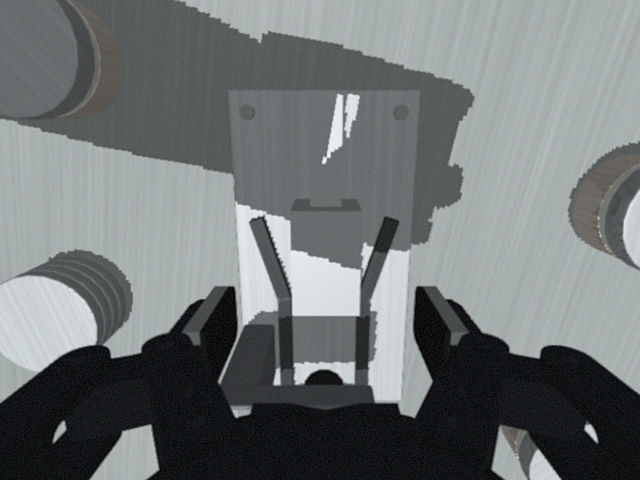

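The picture shows the body top spanning x 291–361 and y 209–316 between the flares, and the tail pointing up to about y 92. The tub and lid pile are clear.

```bash
python3 - <<'E'
from station import arm
from h import *
import pickle
r=pickle.load(open("w3.pkl","rb"))
P=plane(r,[(291,209),(361,209),(361,316),(291,316)],.056);print(P.round(4).tolist(),np.linalg.norm(P[0]-P[1]),np.linalg.norm(P[1]-P[2]))
Q=plane(r,[(229,90),(420,90)],.012);print("far end",Q.round(4).tolist(),np.linalg.norm(Q[0]-Q[1]))
e=(Q[1]-Q[0]);print("plate yaw",np.degrees(np.arctan2(e[1],e[0]))-90)
y=np.radians(-80.85);X=np.array([np.cos(y),np.sin(y)]);N=np.array([-X[1],X[0]])
o=Q.mean(0)[:2]+.195*X;print("fixture origin",o)
c=P.mean(0)[:2]; print("block in fixture",(c-o)@X,(c-o)@N)
R=plane(r,[(284,300),(284,385),(364,300),(367,375)],.02);print("rails local",[((p[:2]-o)@X,(p[:2]-o)@N) for p in R])
# tail grip 77 mm behind body
t=c-.077*X;print("tail",t)
cmd(arm,(t[0],t[1],.08),99.15)
E
```

```text
[[0.5335, 0.0838, 0.056], [0.5755, 0.0906, 0.056], [0.5887, 0.0203, 0.056], [0.5433, 0.013, 0.056]] 0.04256489388302604 0.07154124469058798
far end [[0.4793, 0.1477, 0.012], [0.605, 0.1682, 0.012]] 0.1272978758695252
plate yaw -80.75691657847958
fixture origin [ 0.57314   -0.0345907]
block in fixture -0.08748736723359306 0.0010387448669193571
rails local [(np.float64(-0.04635780917666751), np.float64(-0.030255744950043968)), (np.float64(0.027223467524700236), np.float64(-0.03209713012525639)), (np.float64(-0.04640516615179047), np.float64(0.029818472970680666)), (np.float64(0.01806963816532443), np.float64(0.03392904552225167))]
tail [0.5480088  0.12796881]
cmd [0.205, 0.004, 0.203] [-0.001, -0.0, 0.0] rows 2.0
```

Call:
step_arm(commands=[[0.205,0.0,0.2,0,0,0],[0.205,0.0,0.2,0,0,0],[0.205,0,0.3,0,0,0],[0.205,0,0.4,0,0,0],[0.205,0.0,0.42,0,0,0],[0.205,0.0,0.42,0,0,0],[0.205,0.0,0.42,0,0,0]], hand=0.5)

```text
clock: 9.68
tcp_pos: [0.5491, 0.1275, 0.0176]
eef_rot: [2.035, 2.391, 0.003]
ft_force: [0.1, -0.3, 0.3]
finger_gap: 0.5
grasp_force: 0.0
```

Call:
step_arm(commands=[[0,0,0,0,0,0],[0,0,0,0,0,0],[0,0,0,0,0,0],[0,0,0,0,0,0],[0,0,0,0,0,0]], hand=0, grip_force=40)

```text
clock: 10.3
tcp_pos: [0.5487, 0.1276, 0.0176]
eef_rot: [2.036, 2.391, 0.002]
ft_force: [-1.5, -0.0, 5.8]
finger_gap: 0.224
grasp_force: 40.5
```

```bash
python3 - <<'E'
from station import arm
from h import *
info(arm)
X=np.array([np.cos(np.radians(-80.85)),np.sin(np.radians(-80.85))]);t=arm.state()["tcp_pos"]
cmd(arm,(.5730-.077*X[0],-.032-.077*X[1],t[2]),99.15)
E
```

```text
t 10.3 tcp [0.5487 0.1276 0.0176] th 99.19 tilt [ 0.0015  0.     -1.    ] F [-1.5 -0.   5.8] T [-0.07  0.28 -0.08] gap 0.224 q6 -0.11 gf 40.54444134235382
cmd [-0.282, -0.005, 0.0] [0.001, 0.0, 0.0] rows 2.0
```

Call:
step_arm(commands=[[-0.04,-0.002,0,0,0,0],[-0.08,-0.003,0,0,0,0],[-0.12,-0.003,0,0,0,0],[-0.16,-0.003,0,0,0,0],[-0.2,-0.003,0,0,0,0],[-0.23,-0.003,0,0,0,0],[-0.25,-0.003,0,0,0,0],[-0.26,-0.003,0,0,0,0],[-0.265,-0.003,0,0,0,0]])

```text
clock: 11.42
tcp_pos: [0.5605, 0.0506, 0.0176]
eef_rot: [-2.037, -2.391, -0.005]
ft_force: [-0.9, 7.8, 7.3]
finger_gap: 0.227
grasp_force: 40.6
```

```bash
python3 - <<'E'
from station import arm
from h import *
info(arm)
E
```

```text
t 11.425 tcp [0.5605 0.0506 0.0176] th 99.13 tilt [ 0.0016  0.003  -1.    ] F [-0.9  7.8  7.3] T [0.94 0.3  0.02] gap 0.227 q6 -0.25 gf 40.56798040866852
```

Call:
step_arm(commands=[[-0.008,0,0,0,0,0],[-0.016,0,0,0,0,0],[-0.022,0,0,0,0,0],[-0.022,0,0,0,0,0]])

```text
clock: 11.92
tcp_pos: [0.5615, 0.044, 0.0176]
eef_rot: [-2.037, -2.391, -0.005]
ft_force: [-1.0, 6.3, 6.1]
finger_gap: 0.228
grasp_force: 40.6
```

Call:
step_arm(commands=[[-0.005,0,0,0,0,0],[-0.01,0,0,0,0,0],[-0.01,0,0,0,0,0]])

```text
clock: 12.3
tcp_pos: [0.5617, 0.0425, 0.0176]
eef_rot: [-2.036, -2.389, -0.007]
ft_force: [-1.1, 11.1, 7.4]
finger_gap: 0.226
grasp_force: 40.7
```

Call:
step_arm(commands=[[-0.006,0,0,0,0,0],[-0.012,0,0,0,0,0],[-0.012,0,0,0,0,0]])

```text
clock: 12.68
tcp_pos: [0.5616, 0.0424, 0.0175]
eef_rot: [-2.034, -2.384, -0.013]
ft_force: [-2.1, 22.5, 8.5]
finger_gap: 0.226
grasp_force: 40.9
```

Call:
step_arm(commands=[[0.01,0,0,0,0,0],[0.01,0,0,0,0,0]])

```text
clock: 12.92
tcp_pos: [0.5616, 0.0424, 0.0175]
eef_rot: [-2.036, -2.389, -0.007]
ft_force: [-2.2, 11.0, 7.1]
finger_gap: 0.231
grasp_force: 40.7
```

Call:
step_arm(commands=[[0,0,0,0,0,0],[0,0,0,0,0,0],[0,0,0,0,0,0]], hand=0.34)

```text
clock: 13.3
tcp_pos: [0.5611, 0.0385, 0.0159]
eef_rot: [-2.037, -2.392, 0.001]
ft_force: [-0.4, -0.1, -0.5]
finger_gap: 0.34
grasp_force: 0.0
```

Call:
step_arm(commands=[[0.01,0,-0.1,0,0,0],[0.03,0,-0.25,0,0,0],[0.2,0,-0.4,0,0,0],[0.2,0,-0.6,0,0,0],[0.2,0,-0.6,0,0,0],[0.2,0,-0.6,0,0,0]])

```text
clock: 14.05
tcp_pos: [0.5516, 0.0978, 0.1961]
eef_rot: [2.037, 2.392, -0.0]
ft_force: [-1.0, -0.1, -0.9]
finger_gap: 0.338
grasp_force: 0.0
```

```bash
python3 - <<'E'
from station import arm
from h import *
info(arm)
for n in("top","scene"):
    r=arm.read_camera(n); cv2.imwrite(f"pics/{n}1.png",r["pixels"][:,:,::-1]);print(n,proj(r,[(.5737,-.0327,.05),(.4983,-.3048,.12)]))
cmd(arm,(.5737+.02,-.0327-.07,.25),70)
E
```

```text
t 14.05 tcp [0.5516 0.0978 0.1961] th 99.17 tilt [ 1.e-04 -2.e-04 -1.e+00] F [-1.  -0.1 -0.9] T [-0.01  0.03 -0.  ] gap 0.338 q6 -0.17 gf 0.0
top [[331.37924495 237.35431801]
 [470.78069946 260.75420021]]
scene [[307.33100516 263.02008674]
 [211.20779688 195.36863825]]
cmd [-0.682, 0.035, -0.187] [-0.002, 0.0, 0.324] rows 4.0
```

The block is home: the push stopped under 22 N, and the body centre works out at about (0.5737, −0.0327), which matches the fixture origin. Next I'll look at the slot from above, then at the foot gap from the mouth side.

```bash
python3 - <<'E'
from station import arm
from h import *
cmd(arm,(.578,-.062,.25),99.15)
E
```

```text
cmd [-0.54, 0.005, -0.187] [-0.002, -0.0, -0.0] rows 3.0
```

Call:
step_arm(commands=[[0,0,-0.18,0,0,0],[-0.54,0,-0.18,0,0,0],[-0.54,0,-0.18,0,0,0],[-0.54,0,-0.18,0,0,0],[-0.54,0,-0.18,0,0,0],[-0.54,0,-0.18,0,0,0]], hand=1)

```text
clock: 14.9
tcp_pos: [0.5769, -0.0615, 0.2484]
eef_rot: [-2.035, -2.389, 0.002]
ft_force: [0.5, 0.1, 0.2]
finger_gap: 1.0
grasp_force: 0.0
```

```bash
python3 - <<'E'
from station import arm
from h import *
import pickle
r=arm.read_camera("wrist"); pickle.dump(r,open("w4.pkl","wb")); 
info(arm); p=proj(r,[(.5737,-.0327,.14)])[0];print(p)
x,y=int(p[0])-60,int(p[1])-60; a=r["pixels"][y:y+120,x:x+120,::-1]
b=cv2.resize(cv2.medianBlur(np.ascontiguousarray(a),3),(480,480),interpolation=2); b=cv2.convertScaleAbs(b,alpha=3.5)
t=cv2.imread("pics/top1.png")[200:300,235:365]; o=np.zeros((600,800,3),np.uint8); o[:480,:480]=b; o[:246,480:800]=cv2.resize(t,(320,246),interpolation=2)
o[250:580,480:800]=cv2.resize(cv2.imread("pics/scene1.png")[200:310,270:380],(320,330),interpolation=2)
cv2.imwrite("pics/w4c.png",o);print("origin",x,y)
E
```

```text
t 14.95 tcp [ 0.577  -0.0611  0.2488] th 99.21 tilt [-0.0024  0.001  -1.    ] F [-0.1 -0.   0.3] T [ 0.1   0.03 -0.01] gap 1.0 q6 -0.44 gf 0.0
[328.2714078  190.02011811]
origin 268 130
```

View pics/w4c.png

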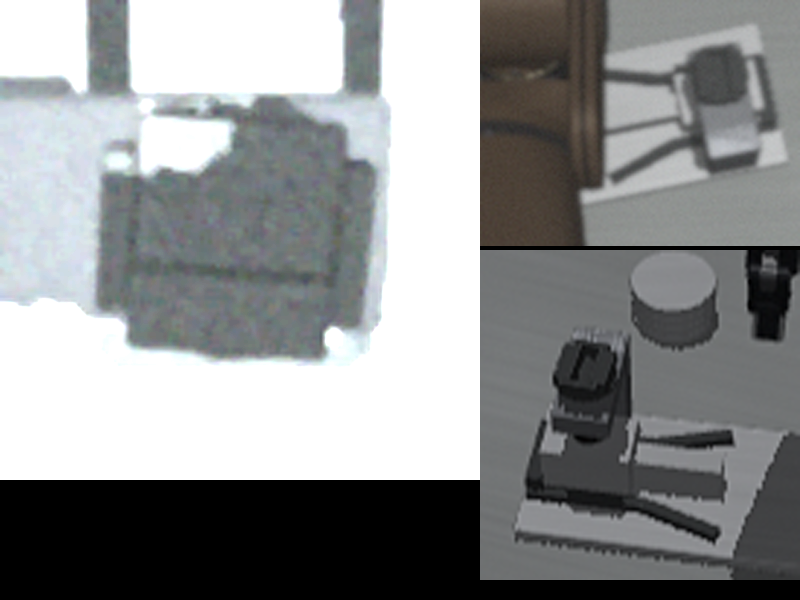

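The crop shows the head as a cross-shaped dark block. The slot is about 205 px long (35 mm), centred at crop (232,233), which is full-image (326,188). It runs nearly along the tool's y, turned about 4.5° clockwise. Next comes the tilted look at the foot from the mouth side.

Call:
step_arm(commands=[[0.2,0,0,0,0,0],[0.41,0,0,0,-0.1,0],[0.41,0,0.1,0,-0.2,0],[0.41,0,0.2,0,-0.3,0],[0.41,0,0.28,0,-0.4,0],[0.41,0,0.34,0,-0.5,0],[0.41,0,0.38,0,-0.556,0],[0.41,0,0.38,0,-0.556,0],[0.41,0,0.38,0,-0.556,0]])

```text
clock: 16.08
tcp_pos: [0.5584, 0.0603, 0.1371]
eef_rot: [1.542, 1.812, -0.717]
ft_force: [0.2, -0.1, 0.2]
finger_gap: 1.0
grasp_force: 0.0
```

```bash
python3 - <<'E'
from station import arm
from h import *
import pickle
w=pickle.load(open("w4.pkl","rb")); print("slot",plane(w,[(326,188.3)],.138),"angle",[np.degrees(np.arctan2(*(b-a)[1::-1])) for a,b in [plane(w,[(268+130/4,130+264/4),(268+335/4,130+280/4)],.138)]])
r=arm.read_camera("wrist"); pickle.dump(r,open("w5.pkl","wb")); info(arm)
p=proj(r,[(.5737,-.0327,.06)])[0];print(p)
x,y=int(p[0])-75,max(0,int(p[1])-60);a=r["pixels"][y:y+120,x:x+150,::-1]
b=cv2.convertScaleAbs(cv2.resize(a,(800,640),interpolation=2)[:600],alpha=1.6)[::-1,::-1]
cv2.imwrite("pics/w5c.png",b);print("origin",x,y)
E
```

```text
slot [[ 0.5720898  -0.03210426  0.138     ]] angle [np.float64(4.704785926781386)]
t 16.125 tcp [0.5588 0.06   0.1378] th 99.02 tilt [ 0.1243 -0.7557 -0.6431] F [-0.3  0.   0.4] T [0.28 0.05 0.06] gap 0.998 q6 0.58 gf 0.0
[325.62251249 229.4045465 ]
origin 250 169
```

View pics/w5c.png

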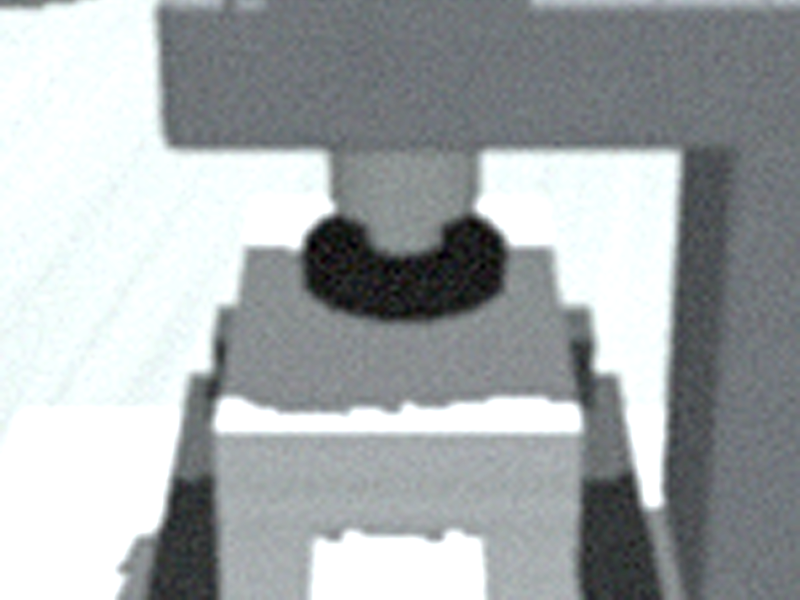

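The view shows the foot as a dark disc above the block's top. The foot's lower front edge is at crop Y=320, the block's rear top edge at 432, its far top edge at 247, and the beam underside at 148. These known edges serve as references.

```bash
cat > gap.py <<'E'
from h import *
def zat(r,px,o,x):
    X=np.array([np.cos(np.radians(-80.85)),np.sin(np.radians(-80.85)),0]); c,d=ray(r,px)
    t=((np.array([*o,0])+x*X-c)@X)/(d@X); return (c+d*t[:,None])[:,2]
def uf(X,Y,ox,oy): return (ox+(799-X+.5)/5.3333-.5,oy+(599-Y+.5)/5.3333-.5)
E
python3 - <<'E'
from gap import *
import pickle
r=pickle.load(open("w5.pkl","rb"))
for o in [(.5737,-.0327),(.573,-.032),(.5725,-.035),(.574,-.030)]:
    f=lambda Y,x,X=400: zat(r,[uf(X,Y,250,169)],o,x)[0]*1000
    print(o,"rear edge(56)",f(432,-.035),"far edge(56)",f(247,.035),"beam(86)",f(148,-.022),"foot",f(320,-.014),"footL/R top",f(250,0,305),f(250,0,505))
E
```

```text
(0.5737, -0.0327) rear edge(56) 55.952295086116585 far edge(56) 47.93209637720145 beam(86) 87.15530192994144 foot 60.27951877693713 footL/R top 63.65904811716544 63.620849558589086
(0.573, -0.032) rear edge(56) 56.414617269583715 far edge(56) 48.30232174969659 beam(86) 87.47933937994728 foot 60.68515353779037 footL/R top 64.03064651683594 63.9925722920922
(0.5725, -0.035) rear edge(56) 54.753914506738944 far edge(56) 46.97243899484574 beam(86) 86.31536778668698 foot 59.22807708300516 footL/R top 62.69583172518241 62.65731088215666
(0.574, -0.03) rear edge(56) 57.46067091653871 far edge(56) 49.13999645998088 beam(86) 88.21250894967584 foot 61.602945796297504 footL/R top 64.8714278487263 64.83363494264663
```

```bash
python3 - <<'E'
from gap import *
import pickle
r=pickle.load(open("w5.pkl","rb")); g=r["pixels"].mean(2)
px,py=uf(405,320,250,169);print(px,py)
print("col",[(y,int(g[y,int(px)-3:int(px)+4].mean())) for y in range(195,250)])
y=int(uf(405,265,250,169)[1]);print("row",y,[(x,int(g[y-1:y+2,x].mean())) for x in range(300,350)])
o=(.5737,-.0327)
for py in (217,218,219,220,221,222):print(py,zat(r,[(px,py)],o,-.014)*1e3)
print("far",zat(r,[uf(530,193,250,169)],o,.035)*1e3)
E
```

```text
323.4692123075769 220.90657754110964
col [(195, 107), (196, 106), (197, 107), (198, 104), (199, 109), (200, 144), (201, 182), (202, 189), (203, 177), (204, 149), (205, 116), (206, 91), (207, 86), (208, 88), (209, 89), (210, 89), (211, 87), (212, 87), (213, 88), (214, 88), (215, 87), (216, 87), (217, 88), (218, 90), (219, 87), (220, 75), (221, 44), (222, 18), (223, 17), (224, 20), (225, 21), (226, 17), (227, 21), (228, 18), (229, 20), (230, 16), (231, 14), (232, 20), (233, 46), (234, 75), (235, 90), (236, 90), (237, 90), (238, 89), (239, 90), (240, 88), (241, 90), (242, 91), (243, 89), (244, 89), (245, 89), (246, 91), (247, 90), (248, 91), (249, 90)]
row 231 [(300, 87), (301, 87), (302, 88), (303, 87), (304, 77), (305, 47), (306, 21), (307, 12), (308, 17), (309, 12), (310, 20), (311, 18), (312, 16), (313, 19), (314, 16), (315, 21), (316, 19), (317, 15), (318, 15), (319, 17), (320, 16), (321, 16), (322, 20), (323, 15), (324, 21), (325, 11), (326, 17), (327, 12), (328, 16), (329, 19), (330, 15), (331, 18), (332, 14), (333, 21), (334, 13), (335, 19), (336, 15), (337, 17), (338, 16), (339, 15), (340, 20), (341, 14), (342, 33), (343, 65), (344, 83), (345, 88), (346, 87), (347, 88), (348, 87), (349, 89)]
217 [57.28677248]
218 [58.05536192]
219 [58.82207102]
220 [59.58690582]
221 [60.34987235]
222 [61.11097659]
far [56.82991905]
```

The gap is 3.8 ± 0.4 mm, so the screw has to sink about 5.8 mm, which is about 83° of head rotation. That takes the slot yaw from 4.7° to about −78°. Now for the driver.

```bash
python3 - <<'E'
from station import arm
from h import *
cmd(arm,(.555,.02,.27),80)
E
```

```text
cmd [-0.421, -0.033, -0.184] [0.095, 0.55, 0.199] rows 5.0
```

Call:
step_arm(commands=[[-0.2,-0.02,-0.1,0.02,0.11,0.04],[-0.421,-0.033,-0.184,0.04,0.22,0.08],[-0.421,-0.033,-0.184,0.06,0.33,0.12],[-0.421,-0.033,-0.184,0.08,0.44,0.16],[-0.421,-0.033,-0.184,0.095,0.55,0.2],[-0.421,-0.033,-0.184,0.095,0.55,0.2],[-0.421,-0.033,-0.184,0.095,0.55,0.2]])

```text
clock: 17.0
tcp_pos: [0.5544, 0.0195, 0.2693]
eef_rot: [2.408, 2.016, -0.004]
ft_force: [0.7, -0.7, -0.3]
finger_gap: 1.002
grasp_force: 0.0
```

```bash
python3 - <<'E'
from station import arm
from h import *
info(arm); cmd(arm,(.51,-.24,.27),60)
E
```

```text
t 17.0 tcp [0.5544 0.0195 0.2693] th 79.89 tilt [-9.0e-04 -2.5e-03 -1.0e+00] F [ 0.7 -0.7 -0.3] T [ 0.02 -0.   -0.05] gap 1.002 q6 0.03 gf 0.0
cmd [-0.877, 0.006, 0.0] [0.0, 0.002, 0.221] rows 5.0
```

Call:
step_arm(commands=[[-0.877,0.006,0,0,0,0.22],[-0.877,0.006,0,0,0,0.22],[-0.877,0.006,0,0,0,0.22],[-0.877,0.006,0,0,0,0.22],[-0.877,0.006,0,0,0,0.22]])

```text
clock: 17.62
tcp_pos: [0.5095, -0.2416, 0.2687]
eef_rot: [2.721, 1.57, -0.006]
ft_force: [0.2, 1.4, -0.0]
finger_gap: 0.998
grasp_force: 0.0
```

Call:
step_arm(commands=[[-0.3,0.08,0,0,0,0],[-0.3,0.08,0,0,0,0],[-0.3,0.08,0,0,0,0],[-0.3,0.08,0,0,0,0]])

```text
clock: 18.12
tcp_pos: [0.4866, -0.3278, 0.2688]
eef_rot: [-2.717, -1.575, 0.004]
ft_force: [0.1, 0.0, 0.1]
finger_gap: 0.998
grasp_force: 0.0
```

```bash
python3 - <<'E'
from station import arm
from h import *
import pickle
r=arm.read_camera("wrist"); pickle.dump(r,open("w6.pkl","wb")); info(arm)
p=proj(r,[(.5,-.307,.144)])[0];print(p)
x,y=int(p[0])-80,max(0,int(p[1])-60);a=r["pixels"][y:y+120,x:x+160,::-1]
cv2.imwrite("pics/w6c.png",cv2.convertScaleAbs(cv2.resize(a,(800,600),interpolation=2),alpha=2));print("origin",x,y)
E
```

```text
t 18.175 tcp [ 0.4866 -0.3277  0.2689] th 60.23 tilt [-2.5e-03 -3.0e-04 -1.0e+00] F [ 0.3 -0.1  0.5] T [ 0.01 -0.01  0.01] gap 1.0 q6 -0.24 gf 0.0
[328.11875298 191.47613641]
origin 248 131
```

View pics/w6c.png

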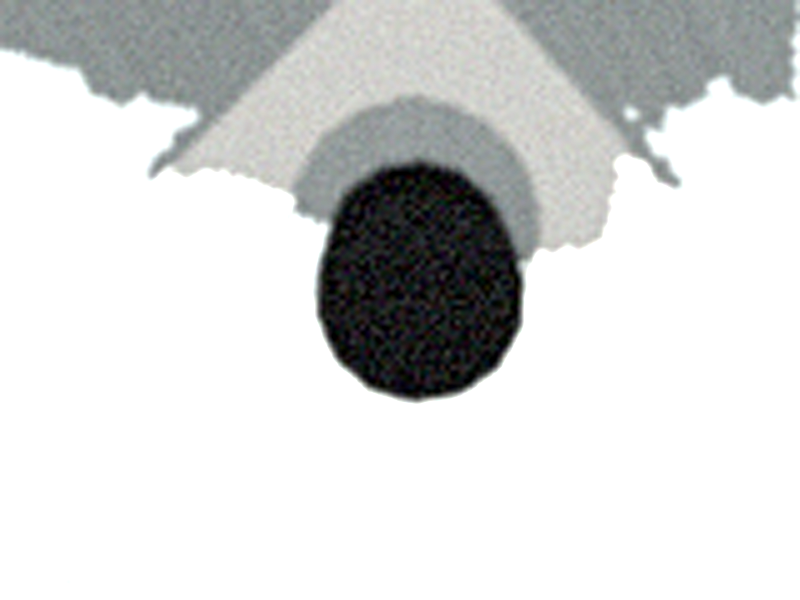

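That was picture 10, so I'll measure numerically from here. The handle is a black disc of about 32 mm at crop (420,285), full-image (332,188). The fin is black on black, so I'll average frames and print the dark levels.

```bash
python3 - <<'E'
from station import arm
from h import *
import pickle
F=[arm.read_camera("wrist") for _ in range(10)]; g=np.mean([f["pixels"].astype(float).mean(2) for f in F],0); np.save("g6.npy",g)
pickle.dump(F[-1],open("w6b.pkl","wb")); info(arm)
m=((g<40)*255).astype(np.uint8)[130:240,290:380]
c=max(cv2.findContours(m,0,2)[0],key=cv2.contourArea);print(cv2.boundingRect(c),cv2.minEnclosingCircle(c))
s=g[160:214,308:358]
for y in range(0,54,2): print(160+y," ".join("%4.1f"%min(v,99) for v in s[y:y+2].mean(0).reshape(-1,2).mean(1)))
E
```

```text
t 18.675 tcp [ 0.4859 -0.3295  0.269 ] th 60.09 tilt [-2.3e-03 -9.0e-04 -1.0e+00] F [1. 0. 0.] T [ 0.02 -0.02 -0.  ] gap 1.005 q6 -0.25 gf 0.0
(22, 32, 40, 47) ((41.139854431152344, 55.178245544433594), 23.194299697875977)
160 96.5 80.5 76.8 77.7 75.4 76.4 75.9 74.1 75.4 75.6 71.6 66.8 68.8 73.0 74.7 75.3 77.2 76.9 76.1 76.3 75.1 86.0 99.0 99.0 99.0
162 86.5 77.0 76.2 76.3 75.8 76.1 73.9 62.5 50.3 44.4 36.0 28.4 31.0 43.1 54.1 64.2 73.6 77.5 76.3 75.4 74.7 75.4 93.2 99.0 99.0
164 78.2 75.4 76.0 77.0 75.9 71.3 52.6 27.0 12.9 12.4  8.3  7.7  6.0 10.6 15.6 26.8 50.8 73.5 76.5 75.8 75.6 72.7 84.2 99.0 99.0
166 75.2 75.7 76.0 76.4 67.5 44.5 20.2  8.7  7.2  8.8  9.3  8.5  9.5  7.0  7.2  6.3 17.4 48.9 71.9 76.4 74.6 73.0 76.8 98.8 99.0
168 74.3 75.9 76.1 72.6 41.6 13.5  5.1  7.9 10.8  9.1 10.4 11.9 12.2 10.0 10.8  7.6  7.8 14.5 45.2 72.0 75.7 72.8 74.4 92.4 99.0
170 73.7 75.8 74.6 58.9 18.9  8.3  8.6 11.8 12.1 12.4 13.0 13.3 13.8 12.5 11.4 10.4  9.4  8.6 13.9 54.7 74.9 73.4 72.3 85.3 99.0
172 86.5 78.6 70.3 35.9  7.5  8.7 10.9 14.1 11.9 14.3 13.1 11.8 13.9 14.1 11.9 15.0 13.1 10.6  8.6 30.8
[... 1905 characters left out ...]
 11.9  9.0 10.6  7.9 18.3 67.0 99.0 99.0 99.0 99.0 99.0
204 99.0 99.0 99.0 99.0 99.0 68.7 16.9  9.0  9.6 11.0 10.5  9.6 11.2 10.9 11.0  9.9  9.9 32.0 89.2 99.0 99.0 99.0 99.0 99.0 99.0
206 99.0 99.0 99.0 99.0 99.0 99.0 84.2 34.9 21.0 12.4  9.7  9.7 10.7 10.3 13.6 21.2 53.0 99.0 99.0 99.0 99.0 99.0 99.0 99.0 99.0
208 99.0 99.0 99.0 99.0 99.0 99.0 99.0 99.0 99.0 74.8 45.8 35.7 48.3 62.9 82.7 99.0 99.0 99.0 99.0 99.0 99.0 99.0 99.0 99.0 99.0
210 99.0 99.0 99.0 99.0 99.0 99.0 99.0 99.0 99.0 99.0 99.0 99.0 99.0 99.0 99.0 99.0 99.0 99.0 99.0 99.0 99.0 99.0 99.0 99.0 99.0
212 99.0 99.0 99.0 99.0 99.0 99.0 99.0 99.0 99.0 99.0 99.0 99.0 99.0 99.0 99.0 99.0 99.0 99.0 99.0 99.0 99.0 99.0 99.0 99.0 99.0
```

```bash
cat > fin.py <<'E'
import numpy as np
def fin(g,cx,cy,R=15):
    Y,X=np.mgrid[0:480,0:640]; m=(X-cx)**2+(Y-cy)**2<R*R; x,y,v=X[m]-cx,Y[m]-cy,g[m]; out=[]
    for a in range(-90,90,3):
        t=np.radians(a); d=np.round(-x*np.sin(t)+y*np.cos(t)).astype(int); p=[];n=[]
        for k in range(-R+4,R-3): p.append(v[d==k].mean());n.append((d==k).sum())
        p=np.array(p); hp=p[1:]-p[:-1]; out.append((np.sum(hp**2*np.array(n[1:]))/np.sum(n),a,p))
    return sorted(out,key=lambda o:-o[0])
E
python3 - <<'E'
from fin import *
from station import arm
g=np.load("g6.npy")
g=(g*10+sum(arm.read_camera("wrist")["pixels"].astype(float).mean(2) for _ in range(30)))/40; np.save("g6.npy",g)
for cy in (187,190):
    o=fin(g,331,cy); print(cy,[(round(s,2),a) for s,a,_ in o[:6]],"median",round(o[30][0],2)); print(o[0][2].round(1))
E
```

```text
187 [(np.float64(0.32), -15), (np.float64(0.27), -12), (np.float64(0.26), -9), (np.float64(0.25), -6), (np.float64(0.19), -3), (np.float64(0.19), -18)] median 0.09
[12.7 12.4 13.1 12.3 12.3 12.3 11.9 11.9 11.5  9.8 10.  10.4 11.4 11.2
 11.8 11.6 11.7 11.6 11.3 11.5 11.1 10.9 10.9]
190 [(np.float64(0.34), -12), (np.float64(0.28), -15), (np.float64(0.26), -9), (np.float64(0.21), -6), (np.float64(0.17), -3), (np.float64(0.14), -66)] median 0.08
[12.5 12.2 12.5 11.9 12.  11.4  9.9  9.6 10.6 11.2 11.4 11.9 11.6 11.7
 11.6 11.4 11.4 11.  10.9 10.8 11.  10.2 11.7]
```

```bash
python3 - <<'E'
from station import arm
from h import *
import pickle
r=pickle.load(open("w6b.pkl","rb")); g=np.load("g6.npy")
row=g[189];xs=np.where(row[290:380]<45)[0]+290;col=g[:,331];ys=np.where(col[130:240]<45)[0]+130;print(xs[[0,-1]],ys[[0,-1]])
cx=(xs[0]+xs[-1])/2
P=plane(r,[(cx,189),(cx,ys[-1]+.5),(cx-20,189),(cx+20,189)],.135);print(P.round(4).tolist())
# shoulder disc: bottom of blob gives far rim, 16 mm to the centre
d=P[0]-P[1];print(np.linalg.norm(d)*1e3,np.linalg.norm(P[2]-P[3])*1e3)
c=P[1]+d/np.linalg.norm(d)*.016;print("axis",c)
info(arm);cmd(arm,(c[0],c[1],.19),60);cmd(arm,(c[0],c[1],.085),60)
E
```

```text
[312 351] [161 207]
[[0.5018, -0.3097, 0.135], [0.4951, -0.3215, 0.135], [0.4892, -0.3024, 0.135], [0.5144, -0.3169, 0.135]]
13.63793122757396 28.995273744069372
axis [ 0.50297786 -0.30759921  0.135     ]
t 20.175 tcp [ 0.4859 -0.3296  0.269 ] th 60.08 tilt [-2.2e-03 -9.0e-04 -1.0e+00] F [0.8 0.7 0.7] T [ 0.01 -0.02  0.  ] gap 0.998 q6 -0.25 gf 0.0
cmd [0.092, 0.013, 0.263] [-0.001, 0.001, 0.001] rows 2.0
cmd [0.093, 0.014, 0.613] [-0.001, 0.001, 0.001] rows 3.0
```

Call:
step_arm(commands=[[0.09,0.012,0.25,0,0,0],[0.09,0.012,0.25,0,0,0],[0.09,0.012,0.25,0,0,0],[0.09,0.012,0.35,0,0,0],[0.09,0.012,0.5,0,0,0],[0.09,0.012,0.61,0,0,0],[0.09,0.012,0.61,0,0,0],[0.09,0.012,0.61,0,0,0]])

```text
clock: 21.18
tcp_pos: [0.5035, -0.3098, 0.0888]
eef_rot: [2.716, 1.571, -0.002]
ft_force: [1.2, -1.6, -0.0]
finger_gap: 1.002
grasp_force: 0.0
```

Call:
step_arm(commands=[[0,0,0,0,0,0],[0,0,0,0,0,0],[0,0,0,0,0,0],[0,0,0,0,0,0],[0,0,0,0,0,0],[0,0,0,0,0,0]], hand=0, grip_force=80)

```text
clock: 21.92
tcp_pos: [0.5027, -0.3086, 0.0869]
eef_rot: [2.718, 1.572, -0.003]
ft_force: [1.0, 0.3, 5.7]
finger_gap: 0.36
grasp_force: 78.8
```

```bash
python3 - <<'E'
from station import arm
from h import *
info(arm)
E
```

```text
t 21.925 tcp [ 0.5027 -0.3086  0.0869] th 60.09 tilt [-9.e-04 -2.e-03 -1.e+00] F [1.  0.3 5.7] T [ 0.05  0.03 -0.04] gap 0.36 q6 -0.2 gf 78.77318143844604
```

Call:
step_arm(commands=[[0,0,-0.1,0,0,0],[0,0,-0.25,0,0,0],[0,0,-0.4,0,0,0],[0,0,-0.54,0,0,0],[0,0,-0.54,0,0,0],[0,0,-0.54,0,0,0]])

```text
clock: 22.68
tcp_pos: [0.5013, -0.3071, 0.2449]
eef_rot: [-2.715, -1.57, 0.006]
ft_force: [0.3, 0.3, -3.5]
finger_gap: 0.356
grasp_force: 79.6
```

```bash
python3 - <<'E'
from station import arm
from h import *
info(arm);cmd(arm,(.573,-.0325,.23),83)
E
```

```text
t 22.675 tcp [ 0.5013 -0.3071  0.2449] th 60.08 tilt [-0.0059  0.0022 -1.    ] F [ 0.3  0.3 -3.5] T [ 0.02 -0.05 -0.  ] gap 0.356 q6 -0.2 gf 79.59169864654541
cmd [0.912, -0.249, 0.05] [-0.004, -0.0, -0.255] rows 5.0
```

Call:
step_arm(commands=[[0.15,-0.04,0,0,0,-0.05],[0.35,-0.1,0,0,0,-0.1],[0.55,-0.15,0,0,0,-0.15],[0.75,-0.2,0,0,0,-0.2],[0.912,-0.249,0,0,0,-0.255],[0.912,-0.249,0.03,0,0,-0.255],[0.912,-0.249,0.05,0,0,-0.255],[0.912,-0.249,0.05,0,0,-0.255],[0.912,-0.249,0.05,0,0,-0.255]])

```text
clock: 23.8
tcp_pos: [0.5739, -0.0348, 0.2322]
eef_rot: [-2.354, -2.079, 0.004]
ft_force: [1.1, -0.3, -3.0]
finger_gap: 0.358
grasp_force: 79.5
```

```bash
python3 - <<'E'
from station import arm
from h import *
info(arm);cmd(arm,(.573,-.0325,.20),83);cmd(arm,(.573,-.0325,.188),83)
E
```

```text
t 23.8 tcp [ 0.5739 -0.0348  0.2322] th 82.92 tilt [-2.8e-03 -9.0e-04 -1.0e+00] F [ 1.1 -0.3 -3. ] T [-0.01  0.04 -0.01] gap 0.358 q6 -0.11 gf 79.54161286354065
cmd [0.007, -0.004, 0.107] [-0.002, 0.001, -0.001] rows 1.0
cmd [0.007, -0.003, 0.147] [-0.002, 0.001, -0.001] rows 1.0
```

Call:
step_arm(commands=[[0.007,-0.004,0.05,0,0,0],[0.007,-0.004,0.1,0,0,0],[0.007,-0.004,0.12,0,0,0],[0.007,-0.004,0.135,0,0,0],[0.007,-0.004,0.145,0,0,0],[0.007,-0.004,0.145,0,0,0]])

```text
clock: 24.55
tcp_pos: [0.5731, -0.0314, 0.1891]
eef_rot: [-2.352, -2.082, 0.003]
ft_force: [-0.2, 0.2, -3.0]
finger_gap: 0.357
grasp_force: 79.6
```

```bash
python3 - <<'E'
from station import arm
from h import *
info(arm)
E
```

```text
t 24.55 tcp [ 0.5731 -0.0314  0.1891] th 83.04 tilt [-0.0021 -0.001  -1.    ] F [-0.2  0.2 -3. ] T [ 0.03  0.04 -0.04] gap 0.357 q6 -0.11 gf 79.57490086555481
```

Call:
step_arm(commands=[[0,0,0.007,0,0,0],[0,0,0.014,0,0,0],[0,0,0.014,0,0,0]])

```text
clock: 24.92
tcp_pos: [0.5729, -0.0314, 0.1846]
eef_rot: [-2.351, -2.082, 0.004]
ft_force: [0.8, -0.1, -2.4]
finger_gap: 0.357
grasp_force: 79.6
```

Call:
step_arm(commands=[[0,0,0.005,0,0,0],[0,0,0.01,0,0,0],[0,0,0.01,0,0,0]])

```text
clock: 25.3
tcp_pos: [0.5729, -0.0314, 0.1816]
eef_rot: [-2.351, -2.082, 0.004]
ft_force: [-0.7, 0.2, -1.0]
finger_gap: 0.355
grasp_force: 79.6
```

Call:
step_arm(commands=[[0,0,0,0,0,0.09],[0,0,0,0,0,0.18],[0,0,0.002,0,0,0.27],[0,0,0.004,0,0,0.36],[0,0,0.006,0,0,0.45],[0,0,0.008,0,0,0.54],[0,0,0.01,0,0,0.63],[0,0,0.012,0,0,0.72],[0,0,0.014,0,0,0.81],[0,0,0.015,0,0,0.89],[0,0,0.015,0,0,0.89]])

```text
clock: 26.68
tcp_pos: [0.5734, -0.0325, 0.1774]
eef_rot: [3.137, 0.084, -0.002]
ft_force: [1.2, -4.1, -4.0]
finger_gap: 0.356
grasp_force: 79.6
```

```bash
python3 - <<'E'
from station import arm
from h import *
info(arm)
E
```

```text
t 26.675 tcp [ 0.5734 -0.0325  0.1774] th 3.05 tilt [-0.001  -0.0035 -1.    ] F [ 1.2 -4.1 -4. ] T [-0.84 -0.3   0.1 ] gap 0.356 q6 1.29 gf 79.574875831604
```

Call:
step_arm(commands=[[0,0,-0.05,0,0,0],[0,0,-0.12,0,0,0],[0,0,-0.2,0,0,0],[-0.12,0,-0.24,0,0,0],[-0.23,0,-0.24,0,0,0],[-0.23,0,-0.24,0,0,0],[-0.23,0,-0.24,0,0,0]])

```text
clock: 27.55
tcp_pos: [0.5047, -0.0346, 0.2506]
eef_rot: [3.14, 0.081, -0.001]
ft_force: [0.3, 1.0, -2.9]
finger_gap: 0.355
grasp_force: 79.9
```

```bash
python3 - <<'E'
from station import arm
from h import *
import pickle
F=[arm.read_camera("wrist") for _ in range(10)]; g=np.mean([f["pixels"].astype(float).mean(2) for f in F],0); np.save("g7.npy",g); r=F[-1]; pickle.dump(r,open("w7.pkl","wb"))
info(arm); p=proj(r,[(.573,-.0322,.134)])[0]; print(p)
x0,y0=int(p[0])-30,int(p[1])-30; s=g[y0:y0+60,x0:x0+60]; print(x0,y0)
for y in range(0,60,2): print(y0+y," ".join("%3d"%min(v,199) for v in s[y:y+2].mean(0).reshape(-1,2).mean(1)))
E
```

```text
t 28.05 tcp [ 0.5043 -0.0349  0.2492] th 2.94 tilt [-2.8e-03 -7.0e-04 -1.0e+00] F [ 1.1 -0.2 -2.3] T [ 0.03 -0.02  0.  ] gap 0.357 q6 1.25 gf 79.94979858398438
[326.91514115 124.8335466 ]
296 94
94 166 180 179 179 180 180 139 124 121  92  82  88  82  77  92  99  99  99  98  98  98 100 100  88  75  91  94  94 109 159
96 164 182 181 181 174 158 104  85  95  84  61  77  92  98 100  99  98  97  98  98 100 101 102  98  76  87  95  97  96 132
98 155 183 183 175 151  95  83  65  72  80  87  98 100 100  98  97  98  98 100 101 101 102 102 103  87  78  94  96  95 103
100 139 182 182 127 100  76  74  66  84  95  99 100  99  97  97  99 100 101 102 102 102 103 102 102  97  76  89  96  97  92
102 143 167 136  92  81  72  81  94  99  99  98  97  97  98  99 100 101 102 102 103 102 100 100 102 104  87  78  96  97  94
104 129 142  82  66  81  93  98  99  98  97  97  98  99 100 101 101 102 102 101 101 100 101 104 104 101  80  62  91  97  96
106  90  88  81  91  98  99  99  98  98  98  98 100 100 101 101 102 102 101 100 101 103 105 101  90  81  60  43  79  97  97
108  86  89  97 100  99  98  97  98  98 
[... 2111 characters left out ...]
  48  46  45  46  49  50  50  50  49  49  48  50  49  49  49  49  51  92 104 104
144 128 114  61  45  48  48  43  46  49  46  45  47  50  49  50  49  48  48  48  48  49  49  49  48  49  49  51  94 106 105
146 127 127  86  47  47  49  45  44  46  46  49  50  49  50  49  48  49  49  50  49  49  49  49  49  49  48  51  96 104  98
148 126 128 107  51  47  48  48  44  48  50  49  49  48  48  49  48  49  49  49  49  48  48  48  47  48  48  50  82  92 122
150 127 127 114  62  46  47  48  46  46  49  49  49  47  49  49  50  49  49  48  48  48  48  48  49  48  53  70  91 113 171
152 126 127 116  77  52  46  48  47  44  47  49  49  49  50  48  49  49  49  48  48  47  48  48  47  47  82 100 115 157 187
```

```bash
python3 - <<'E'
from h import *
import pickle
r=pickle.load(open("w7.pkl","rb")); g=np.load("g7.npy")
def line(pts):
    vx,vy,x,y=cv2.fitLine(np.array(pts,np.float32),2,0,.01,.01).ravel(); P=plane(r,[(x-20*vx,y-20*vy),(x+20*vx,y+20*vy)],.134)
    return np.degrees(np.arctan2(*(P[1]-P[0])[1::-1])),P.mean(0)
# refine: darkest y in each column near the two lines
for y0 in (112,135.3):
    pts=[]
    for x in range(318,343):
        yc=y0-.55*(x-332); ys=np.arange(int(yc)-4,int(yc)+5); w=np.clip(np.median(g[ys,x])-g[ys,x]-1,0,None)
        if w.sum()>0: pts.append((x,(ys*w).sum()/w.sum()))
    print(len(pts),line(pts))
E
```

```text
25 (np.float64(-58.69873414577707), array([ 0.57935679, -0.03376276,  0.134     ]))
25 (np.float64(-59.89601318821557), array([ 0.56534962, -0.03454629,  0.134     ]))
```

The slot yaw is now −59.3°. The head has turned 64°, so the screw has sunk 4.47 mm against a gap of about 3.75 mm. It needs about 18.5° more. I'll re-insert slightly backed off and finish.

```bash
python3 - <<'E'
from station import arm
from h import *
info(arm);cmd(arm,(.573,-.0328,.245),8);cmd(arm,(.573,-.0328,.177),8)
E
```

```text
t 28.05 tcp [ 0.5043 -0.0349  0.2492] th 2.94 tilt [-2.8e-03 -7.0e-04 -1.0e+00] F [ 1.1 -0.2 -2.3] T [ 0.03 -0.02  0.  ] gap 0.357 q6 1.25 gf 79.94979858398438
cmd [0.229, 0.005, 0.013] [0.0, 0.002, -0.056] rows 2.0
cmd [0.23, 0.005, 0.24] [0.0, 0.002, -0.056] rows 2.0
```

Call:
step_arm(commands=[[0.12,0.003,0,0,0,-0.03],[0.229,0.005,0.01,0,0,-0.056],[0.229,0.005,0.01,0,0,-0.056],[0.229,0.005,0.05,0,0,-0.056],[0.229,0.005,0.12,0,0,-0.056],[0.229,0.005,0.16,0,0,-0.056],[0.229,0.005,0.19,0,0,-0.056],[0.229,0.005,0.21,0,0,-0.056],[0.229,0.005,0.225,0,0,-0.056],[0.229,0.005,0.225,0,0,-0.056]])

```text
clock: 29.3
tcp_pos: [0.5728, -0.0329, 0.1817]
eef_rot: [3.133, 0.218, -0.004]
ft_force: [0.3, 0.4, -2.2]
finger_gap: 0.356
grasp_force: 80.0
```

```bash
python3 - <<'E'
from station import arm
from h import *
info(arm);cmd(arm,(.573,-.0328,.177),-15.4)
E
```

```text
t 29.3 tcp [ 0.5728 -0.0329  0.1817] th 7.97 tilt [-2.2e-03 -8.0e-04 -1.0e+00] F [ 0.3  0.4 -2.2] T [ 0.01 -0.    0.08] gap 0.356 q6 1.2 gf 79.99585747718811
cmd [0.001, -0.0, 0.016] [0.001, 0.001, 0.26] rows 3.0
```

Call:
step_arm(commands=[[0,0,0.008,0,0,0],[0,0,0.015,0,0,0.05],[0,0,0.015,0,0,0.1],[0,0,0.015,0,0,0.15],[0,0,0.017,0,0,0.2],[0,0,0.018,0,0,0.24],[0,0,0.018,0,0,0.26],[0,0,0.018,0,0,0.26]])

```text
clock: 30.3
tcp_pos: [0.5736, -0.0331, 0.1769]
eef_rot: [3.112, -0.42, 0.0]
ft_force: [2.2, 0.4, -2.7]
finger_gap: 0.358
grasp_force: 80.1
```

```bash
python3 - <<'E'
from station import arm
from h import *
info(arm)
E
```

```text
t 30.3 tcp [ 0.5736 -0.0331  0.1769] th -15.38 tilt [ 0.     -0.0014 -1.    ] F [ 2.2  0.4 -2.7] T [-0.06 -0.48  0.18] gap 0.358 q6 1.61 gf 80.11780142784119
```

Call:
step_arm(commands=[[0,0,-0.05,0,0,0],[0,0,-0.12,0,0,0],[0,0,-0.2,0,0,0],[-0.12,0.02,-0.24,0,0,0],[-0.23,0.04,-0.24,0,0,0],[-0.23,0.04,-0.24,0,0,0],[-0.23,0.04,-0.24,0,0,0]])

```text
clock: 31.18
tcp_pos: [0.5034, -0.0262, 0.2493]
eef_rot: [3.112, -0.422, -0.002]
ft_force: [-0.3, 0.6, -2.4]
finger_gap: 0.355
grasp_force: 80.5
```

```bash
python3 - <<'E'
from station import arm
from h import *
import pickle
F=[arm.read_camera("wrist") for _ in range(10)]; g=np.mean([f["pixels"].astype(float).mean(2) for f in F],0); np.save("g8.npy",g); r=F[-1]; pickle.dump(r,open("w8.pkl","wb"))
info(arm); p=proj(r,[(.573,-.0322,.1335)])[0]; print(p)
x0,y0=int(p[0])-30,int(p[1])-30; s=g[y0:y0+60,x0:x0+60]; print(x0,y0)
for y in range(0,60,2): print(y0+y," ".join("%3d"%min(v,199) for v in s[y:y+2].mean(0).reshape(-1,2).mean(1)))
E
```

```text
t 31.675 tcp [ 0.5033 -0.0261  0.2484] th -15.42 tilt [-2.7e-03 -8.0e-04 -1.0e+00] F [-1.2 -0.8 -2.2] T [ 0.01 -0.01 -0.01] gap 0.357 q6 1.59 gf 80.54135084152222
[305.50493698 124.50270546]
275 94
94 127 128 147 161 169 171 164 129 101  79  63  67  81  91  94  93  93  92  92  92  94  96  97  85  70  86  90  90 135 199
96 145 163 167 168 161 136 110  91  87  75  75  89  93  94  93  92  91  93  94  95  95  96  98  95  72  79  89  91  96 199
98 168 169 168 170 154  91  83  81  81  88  93  94  92  92  92  92  94  95  95  96  96  97  97  97  85  72  86  91  91 139
100 167 168 169 159 109  66  71  85  92  93  92  92  91  91  93  95  94  96  96  96  97  96  95  96  96  75  80  91  92  97
102 168 170 167 124  70  78  91  93  92  92  91  91  92  94  95  95  95  96  96  96  95  95  97  99  98  75  67  88  92  91
104 162 148 122  88  88  93  93  92  90  91  91  93  93  94  94  95  96  95  94  95  96  98  98  89  72  61  50  82  91  93
106  95  85  86  92  93  92  92  90  91  92  94  94  94  94  95  95  94  94  95  98  98  92  76  69  82  88  54  65  90  93
108  83  90  93  91  91  90  91  91  
[... 2114 characters left out ...]
  44  44  45  46  47  47  46  46  46  45  48  46  46  47  79  97  97  97  97  99
144 121 120  86  46  45  46  43  36  43  44  44  46  47  47  46  45  46  45  46  47  46  46  46  45  67  96  97  98  99  96
146 120 121 112  62  44  45  46  39  42  46  47  47  47  46  45  46  46  46  47  45  46  46  46  45  58  94  99  97  90  84
148 121 121 121  92  48  44  45  44  42  46  46  45  45  46  46  46  46  46  45  46  46  45  45  45  49  89  91  87  89 105
150 121 120 121 115  67  43  45  45  41  43  46  46  46  46  47  47  46  46  46  45  45  45  46  47  48  78  90  94 102 146
152 121 121 121 120  97  48  45  45  43  41  46  46  47  47  45  46  45  45  45  46  46  46  45  42  62  95  97 114 156 180
```

```bash
python3 - <<'E'
from station import arm
from h import *
cmd(arm,(.502,-.3087,.25),50)
E
```

```text
cmd [0.246, 0.909, -0.005] [-0.0, 0.002, -0.727] rows 7.0
```

Call:
step_arm(commands=[[0.04,0.13,0,0,0,-0.1],[0.08,0.28,0,0,0,-0.2],[0.12,0.44,0,0,0,-0.3],[0.16,0.6,0,0,0,-0.4],[0.2,0.75,0,0,0,-0.5],[0.23,0.86,0,0,0,-0.6],[0.246,0.909,0,0,0,-0.727],[0.246,0.909,0,0,0,-0.727],[0.246,0.909,0,0,0,-0.727],[0.246,0.909,0,0,0,-0.727]])

```text
clock: 32.92
tcp_pos: [0.502, -0.3076, 0.2488]
eef_rot: [-2.847, -1.327, 0.004]
ft_force: [-0.2, -0.0, -2.0]
finger_gap: 0.355
grasp_force: 80.5
```

```bash
python3 - <<'E'
from station import arm
from h import *
info(arm);cmd(arm,(.502,-.3087,.11),50);cmd(arm,(.502,-.3087,.0885),50)
E
```

```text
t 32.925 tcp [ 0.502  -0.3076  0.2488] th 49.99 tilt [-2.4e-03 -7.0e-04 -1.0e+00] F [-0.2 -0.  -2. ] T [ 0.06 -0.02  0.02] gap 0.355 q6 -0.02 gf 80.53511381149292
cmd [-0.002, 0.003, 0.463] [-0.001, 0.001, -0.0] rows 3.0
cmd [-0.002, 0.003, 0.534] [-0.001, 0.001, -0.0] rows 3.0
```

Call:
step_arm(commands=[[0,0.002,0.15,0,0,0],[0,0.002,0.3,0,0,0],[0,0.002,0.42,0,0,0],[0,0.002,0.46,0,0,0],[0,0.002,0.48,0,0,0],[0,0.002,0.5,0,0,0],[0,0.002,0.52,0,0,0],[0,0.002,0.534,0,0,0],[0,0.002,0.534,0,0,0]])

```text
clock: 34.05
tcp_pos: [0.5018, -0.309, 0.0884]
eef_rot: [-2.847, -1.327, 0.004]
ft_force: [1.1, 0.9, -3.2]
finger_gap: 0.358
grasp_force: 80.6
```

Call:
step_arm(commands=[[0,0,0.004,0,0,0],[0,0,0.008,0,0,0],[0,0,0.008,0,0,0]])

```text
clock: 34.42
tcp_pos: [0.5022, -0.3093, 0.0869]
eef_rot: [2.847, 1.328, -0.004]
ft_force: [-0.7, 0.4, 1.0]
finger_gap: 0.354
grasp_force: 81.1
```

Shoulder contact is at the same height as at the start. I'll release and rise.

Call:
step_arm(commands=[[0,0,0,0,0,0],[0,0,0,0,0,0],[0,0,0,0,0,0],[0,0,0,0,0,0],[0,0,0,0,0,0]], hand=1)

```text
clock: 35.05
tcp_pos: [0.5019, -0.3091, 0.0862]
eef_rot: [-2.847, -1.328, 0.004]
ft_force: [-0.5, -0.1, 0.8]
finger_gap: 1.001
grasp_force: 0.0
```

Call:
step_arm(commands=[[0,0,-0.05,0,0,0],[0,0,-0.15,0,0,0],[0,0,-0.35,0,0,0],[0,0,-0.55,0,0,0],[0,0,-0.6,0,0,0],[0,0,-0.6,0,0,0]])

```text
clock: 35.8
tcp_pos: [0.5028, -0.3093, 0.2683]
eef_rot: [2.844, 1.327, -0.002]
ft_force: [0.5, 0.2, -1.0]
finger_gap: 1.004
grasp_force: 0.0
```

```bash
python3 - <<'E'
from station import arm
from h import *
import pickle
info(arm); d0=pickle.load(open("d0.pkl","rb"))
for n in("top","scene"):
    r=arm.read_camera(n); a=r["pixels"].astype(int).mean(2); b=d0[n]["pixels"].astype(int).mean(2)
    def dark(g,w): x0,y0,x1,y1=w; m=np.argwhere(g[y0:y1,x0:x1]<45); return (m.mean(0)[::-1]+[x0,y0]).round(1),len(m)
    w=(450,245,490,280) if n=="top" else (195,180,225,225)
    print(n,"driver dark now",dark(a,w),"before",dark(b,w))
cmd(arm,(.535,-.04,.27),80)
E
```

```text
t 35.8 tcp [ 0.5028 -0.3093  0.2683] th 50.01 tilt [ 5.0e-04 -3.3e-03 -1.0e+00] F [ 0.5  0.2 -1. ] T [ 0.08  0.   -0.01] gap 1.004 q6 -0.02 gf 0.0
top driver dark now (array([470. , 259.1]), 362) before (array([469.6, 260.4]), 177)
scene driver dark now (array([210.2, 199.6]), 295) before (array([210.6, 200.1]), 303)
cmd [0.757, -0.489, -0.019] [-0.003, 0.001, -0.333] rows 5.0
```

Call:
step_arm(commands=[[0.757,-0.489,-0.02,0,0,-0.333],[0.757,-0.489,-0.02,0,0,-0.333],[0.757,-0.489,-0.02,0,0,-0.333],[0.757,-0.489,-0.02,0,0,-0.333],[0.757,-0.489,-0.02,0,0,-0.333],[0.757,-0.489,-0.02,0,0,-0.333],[0.757,-0.489,-0.02,0,0,-0.333]])

```text
clock: 36.78
tcp_pos: [0.5353, -0.0413, 0.2702]
eef_rot: [-2.405, -2.016, 0.007]
ft_force: [-0.1, -1.3, 0.7]
finger_gap: 0.999
grasp_force: 0.0
```

```bash
python3 - <<'E'
from station import arm
from h import *
info(arm); cmd(arm,(.5588,.06,.27),99.1)
E
```

```text
t 36.775 tcp [ 0.5353 -0.0413  0.2702] th 79.94 tilt [-5.2e-03 -6.0e-04 -1.0e+00] F [-0.1 -1.3  0.7] T [-0.01 -0.04  0.04] gap 0.999 q6 -0.09 gf 0.0
cmd [0.346, 0.018, 0.0] [-0.003, 0.0, -0.213] rows 2.0
```

Call:
step_arm(commands=[[0.346,0.018,0,0,0,-0.1],[0.346,0.018,0,0,0,-0.213],[0.346,0.018,0,0,0,-0.213],[0.346,0.018,0,0,0,-0.213]])

```text
clock: 37.28
tcp_pos: [0.5592, 0.0592, 0.2711]
eef_rot: [-2.039, -2.388, 0.005]
ft_force: [-0.8, -0.4, 0.5]
finger_gap: 1.003
grasp_force: 0.0
```

Call:
step_arm(commands=[[0,0,0,0,-0.1,0],[0,0,0.1,0,-0.2,0],[0,0,0.2,0,-0.3,0],[0,0,0.3,0,-0.4,0],[0,0,0.4,0,-0.5,0],[0,0,0.44,0,-0.556,0],[0,0,0.44,0,-0.556,0],[0,0,0.44,0,-0.556,0]])

```text
clock: 38.28
tcp_pos: [0.5599, 0.0594, 0.141]
eef_rot: [1.545, 1.81, -0.721]
ft_force: [0.5, -0.1, 0.2]
finger_gap: 0.998
grasp_force: 0.0
```

```bash
python3 - <<'E'
from station import arm
from gap import *
F=[arm.read_camera("wrist") for _ in range(4)]; r=F[-1]; g=np.mean([f["pixels"].astype(float).mean(2) for f in F],0); info(arm)
import pickle; pickle.dump((r,g),open("w9.pkl","wb"))
X=np.array([np.cos(np.radians(-80.85)),np.sin(np.radians(-80.85)),0]);o=np.array([.5737,-.0327,0])
pr=lambda x,z:proj(r,[o+x*X+[0,0,z]])[0]
print("expect rear edge",pr(-.035,.056),"foot@56",pr(-.014,.056),"beam",pr(-.022,.086))
cx=int(pr(-.014,.056)[0])
print([(y,int(g[y,cx-4:cx+3].mean())) for y in range(190,262)])
for y in (199,200,201,215,216,217,218,219,220): print(y,"z@-35",zat(r,[(cx,y)],o[:2],-.035)*1e3,"z@-14",zat(r,[(cx,y)],o[:2],-.014)*1e3)
E
```

```text
t 38.475 tcp [0.56   0.0599 0.1415] th 99.0 tilt [ 0.1214 -0.7567 -0.6424] F [ 0.1 -0.  -0.4] T [ 0.29 -0.02  0.  ] gap 0.998 q6 0.58 gf 0.0
expect rear edge [323.54578977 193.00276799] foot@56 [323.67415741 208.7762571 ] beam [323.68277917 244.21625465]
[(190, 107), (191, 104), (192, 110), (193, 140), (194, 177), (195, 188), (196, 169), (197, 123), (198, 90), (199, 85), (200, 88), (201, 87), (202, 88), (203, 87), (204, 88), (205, 87), (206, 88), (207, 89), (208, 88), (209, 80), (210, 54), (211, 26), (212, 20), (213, 20), (214, 20), (215, 20), (216, 21), (217, 18), (218, 16), (219, 15), (220, 15), (221, 18), (222, 39), (223, 68), (224, 87), (225, 91), (226, 90), (227, 90), (228, 90), (229, 90), (230, 91), (231, 90), (232, 90), (233, 91), (234, 91), (235, 90), (236, 91), (237, 90), (238, 90), (239, 91), (240, 90), (241, 91), (242, 90), (243, 91), (244, 90), (245, 87), (246, 77), (247, 71), (248, 72), (249, 73), (250, 74), (251, 74), (252, 73), (253, 72), (254, 74), (255, 73), (256, 73), (257, 72), (258, 72), (259, 72), (260, 72), (261, 72)]
199 z@-35 [60.40221502] z@-14 [48.25828206]
200 z@-35 [61.13007728] z@-14 [49.05864814]
201 z@-35 [61.85613738] z@-14 [49.85703254]
215 z@-35 [71.83500389] z@-14 [60.82991394]
216 z@-35 [72.53472422] z@-14 [61.59933481]
217 z@-35 [73.23273363] z@-14 [62.36687434]
218 z@-35 [73.92903762] z@-14 [63.13253857]
219 z@-35 [74.62364168] z@-14 [63.89633353]
220 z@-35 [75.31655124] z@-14 [64.6582652]
```

The check from near shows the block still home: its rear edge is within 0.2 px of where it should be. The foot came down 3.2 mm and then stopped on the block, so out of 5.75 mm of screw travel it is pressed in about 2.5 mm. That is a light bearing, well inside the 6 mm travel. The driver stands as it did at the start, so I'm handing in.

```bash
python3 -c "
from station import arm
print(arm.hand_in())"
```

```text
the job is handed in; nothing more can be done
None
```

The job is handed in at about 38 s, with no verdict shown. The block is home under the screw, the foot is pressed in about 2.5 mm by my measurement (2 mm was asked), and the driver is back in its stand. I saw no contact with the bystanders but did not re-measure them.

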